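# Release the jar shaker's transport lock, load it and set its speed

### The job

Get the jar shaker ready, in this order. Take the orange-handled T-key from its blue stand, lower it down the deep shaft in the shaker's white control column onto the square lock stem, turn the stem clockwise (seen from above) as far as it goes, to the green mark, and stand the key back upright, fully down in its stand. Then stand every blue-capped jar upright on the floor of the shaker's metal tray, and only then slide the blue fader until its white line is level with the yellow set mark on the column's edge; all must be so at the end, and the other things on the bench (the red-capped jar, dishes, beaker, tube rack, scissors) are to be left where they are.

Things in the scene. Friction and masses are not known exactly. Their poses are not given: they have to be found in the camera images.
- shaker: the jar shaker, fixed, footprint 270 (x) x 310 (y) mm; origin on the bench under it, x and y along its sides, z up. On its right (-y) is the white control column, 270 x 110 x 120 mm tall, y from -155 to -45 mm in this frame, with a flat top at z 120 mm. On its left is a grey base 45 mm high carrying the metal tray
- tray_in (a point): centre of the tray's inner floor, 50 mm above the bench, 55 mm to +y of the shaker's origin; tray inside 240 (shaker's x) x 175 (y) mm, rim 25 mm above its floor and 5 mm thick; axes as the shaker's
- shaft_mouth (a point): centre of the round mouth of the lock shaft in the column's top, at 85, -100, 120 mm in the shaker's frame; the vertical bore is 32 mm in diameter, with a 4 mm chamfer at the mouth, and runs down to the bench
- stem_top (a point): centre of the top of the brass square lock stem on the shaft's axis, 37 mm above the bench (83 mm below the mouth). The stem is 13 mm square up to 29 mm above the bench, with a conical tip above; x along one flat's normal, so it turns with the stem. A small red pointer at the column's top turns with the stem, 26 mm from the axis along its x
- lockstem (a joint): angle of the lock stem, rad; 0 = locked (pointer at the red mark, the stem's x along the shaker's x), grows as the stem turns clockwise seen from above, stop at 1.4 = released (pointer at the green mark). Starts between 0 and 0.25; about 0.1 N m of friction, stays where left
- tkey: the T-key, loose, about 0.3 kg, 180 mm long; origin at the centre of its lower end, z up the shank, x along the crossbar. Steel socket tube 28 mm in diameter up to 95 mm, with a square socket 16 mm wide and 24 mm deep in its lower end, flats along x and y (fits the 13 mm stem in any quarter, with about 15 degrees of play either way); fully down on the stem the origin is 13 mm above the bench
- key_bar (a point): centre of the T-key's orange flat-sided crossbar, 170 mm above the key's origin; the bar is 90 (key's x) x 16 (y) x 20 mm tall; below it a dark shank 18 mm in diameter
- keystand: the key's blue stand, fixed, 85 x 85 x 90 mm tall, origin at the centre of its underside, with one round vertical hole 32 mm in diameter in the middle of its top, 4 mm chamfer
- stand_floor (a point): centre of the floor of the stand's hole, 10 mm above the bench and 80 mm below the stand's top; the key's origin rests here
- jar0: squat white sample jar with a blue screw cap, a plain upright cylinder 58 mm in diameter and 62 mm tall, about 0.18 kg, heavy at the bottom, standing on the bench; origin at the centre of its underside, z up. Two to four of these jars are present (None if absent)
- jar1: squat white sample jar with a blue screw cap, a plain upright cylinder 58 mm in diameter and 62 mm tall, about 0.18 kg, heavy at the bottom, standing on the bench; origin at the centre of its underside, z up. Two to four of these jars are present (None if absent)
- jar2: squat white sample jar with a blue screw cap, a plain upright cylinder 58 mm in diameter and 62 mm tall, about 0.18 kg, heavy at the bottom, standing on the bench; origin at the centre of its underside, z up. Two to four of these jars are present (None if absent)
- jar3: squat white sample jar with a blue screw cap, a plain upright cylinder 58 mm in diameter and 62 mm tall, about 0.18 kg, heavy at the bottom, standing on the bench; origin at the centre of its underside, z up. Two to four of these jars are present (None if absent)
- fader (a joint): position of the speed fader, m; 0 at the end nearest the robot, grows along the shaker's +x up to 0.10; starts between 0 and 0.02; friction about 1.5 N, stays where left
- fader_top (a point): centre of the top of the blue fader grip, 47 mm above the column's top; the grip is 22 (shaker's x) x 26 (y) mm and 36 mm tall, its underside 11 mm above the column's top, a white line across its top; it travels on a line at y -100 mm in the shaker's frame
- setmark: yellow set mark, fixed, a tab 6 mm wide and 20 mm long lying 3 mm proud on the column's top near its right edge, at y -143 mm in the shaker's frame; origin at its middle on the column's top, axes as the shaker's. The fader is set when the grip's centre has the same position as this along the shaker's x
- redjar: same jar as the others but with a red cap; not to be moved; origin at the centre of its underside
- dishes: stack of clear dishes 90 mm in diameter, 45 mm high; bystander; origin at the centre of its underside
- beaker: glass beaker 70 mm in diameter, 90 mm tall; bystander; origin at the centre of its underside
- tuberack: white rack with blue-capped thin tubes, 100 x 200 x 112 mm; bystander; origin at the centre of its underside
- scissors: red-handled scissors 160 mm long lying flat; bystander; origin at the pivot, under it
There are look-alikes about, which are no part of the job. What is meant by the tkey is not purple, and is the smaller of those in its own colour.

How it is judged:
On the way, in this order (a step that is already met when the one before it is completed fails the run):
1. the lock stem is turned clockwise to its stop (value of joint lockstem above 1.25 rad), for 0.2 s.
2. the T-key is back upright in its stand, fully down and let go (value of joint lockstem above 1.25 rad and horizontal distance between tkey and stand_floor below 0.008 m and z of tkey in the frame of stand_floor between -0.008 and 0.008 m and angle between tkey's own z axis and vertical below 0.12 rad and contact force between tkey and the fingers below 0.2 N), for 0.2 s.
3. all blue-capped jars stand upright on the tray's floor, let go (x of jar0 in the frame of tray_in between -0.1 and 0.1 m and y of jar0 in the frame of tray_in between -0.07 and 0.07 m and z of jar0 in the frame of tray_in between -0.008 and 0.008 m and angle between each of jar0, jar1, jar2, jar3's own z axis and vertical below 0.12 rad and x of jar1 in the frame of tray_in between -0.1 and 0.1 m and y of jar1 in the frame of tray_in between -0.07 and 0.07 m and z of jar1 in the frame of tray_in between -0.008 and 0.008 m and x of jar2 in the frame of tray_in between -0.1 and 0.1 m and y of jar2 in the frame of tray_in between -0.07 and 0.07 m and z of jar2 in the frame of tray_in between -0.008 and 0.008 m and x of jar3 in the frame of tray_in between -0.1 and 0.1 m and y of jar3 in the frame of tray_in between -0.07 and 0.07 m and z of jar3 in the frame of tray_in between -0.008 and 0.008 m and contact force between each of jar0, jar1, jar2, jar3 and the fingers below 0.2 N), for 0.2 s.
4. the fader is level with the set mark (x of fader_top in the frame of setmark between -0.005 and 0.005 m), for 0.2 s.
At the end, for the whole second after the job is handed in: lock stem beyond 1.25 rad (stop at 1.4); T-key in its stand within 8 mm of the hole's axis and floor and 7 degrees of upright; each present blue-capped jar inside the tray, on its floor within 8 mm and within 7 degrees of upright; fader within 5 mm of the set mark; all let go and at rest (all of step 2 and all of step 3 and all of step 4 and linear speed of each of jar0, jar1, jar2, jar3, tkey below 0.02 m/s); the robot touches nothing.
It fails at once if the red-capped jar is shifted by more than 5 cm or tipped over (distance of redjar from where it was at the start of the episode above 0.05 m or angle between redjar's own z axis and vertical above 0.5 rad).
It fails at once if the dish stack is shifted by more than 5 cm or tipped over (distance of dishes from where it was at the start of the episode above 0.05 m or angle between dishes's own z axis and vertical above 0.5 rad).
It fails at once if the beaker is shifted by more than 5 cm or tipped over (distance of beaker from where it was at the start of the episode above 0.05 m or angle between beaker's own z axis and vertical above 0.5 rad).
It fails at once if the tube rack is shifted by more than 5 cm or tipped over (distance of tuberack from where it was at the start of the episode above 0.05 m or angle between tuberack's own z axis and vertical above 0.5 rad).
It fails at once if the scissors is shifted by more than 5 cm or tipped over (distance of scissors from where it was at the start of the episode above 0.05 m or angle between scissors's own z axis and vertical above 0.5 rad).
Of jar0, jar1, jar2, jar3 only 2 to 4 are there at a start; the rules pass over those that are not, and their reading is None.
At some moment in a run one of jar0, jar1, jar2, jar3 may be knocked a few centimetres aside while the robot is not near it.
It also fails if it takes over 210 s, if anything falls off the work surface, if the arm or the gripper's body presses on something with over 40 N, if the wrist force passes 120 N, or if a joint passes its speed limit or range.

### The arm

A 6-joint arm with a two-finger parallel gripper is mounted at the origin on the work surface. World frame = base frame: x ahead of the robot, y to its left, z up, the work surface at z = 0. Lengths are in m, angles in rad, forces in N, time in s.
With the tool pointing down it reaches from about 0.375 to 0.9 m from the base axis. Payload 3.1 kg.
Tool frame: the origin (TCP) lies at the very end of the fingers, on their centre line; the grasp point (between the pads) lies 19 mm behind it; z points along the fingers, y is the line along which they close (so a half turn about z gives the same grasp; the last joint's range is limited). The gripper opens to 87 mm and grips with 3 to 60 N. Pads are 19 mm wide; open, the fingers measure 117 mm over their backs; the gripper's body (75 mm by 190 mm) begins 51 mm behind the grasp point.
Start: joints at [1.103, 0.527, 1.433, -0, 1.181, -0.178], TCP at [0.179, 0.599, 0.223] pointing down, gripper open.
Joint ranges: [-3.08, 3.08], [-0.75, 2.2], [0.22, 2.44], [-1.43, 4.57], [0, 2.65], [-2.85, 2.85]. Speed limits (rad/s): [2.79, 2.79, 3.14, 3.14, 3.14, 3.14].

### API

Orientations are given as a unit quaternion [x, y, z, w].
In Python, from bench import observe, viewer, env gives the robot as it stands.
- The arm moves only by the tool play_rows, never from a script. Its argument "rows" is one flat list of numbers, 7 for each row, row after row: the finger opening in mm, from 0 to 87, then the shift along the tool's x, y, z in mm, then the turn, a rotation vector about the tool's x, y, z in units of 6 degrees (1.0 is 6 degrees). A call has exactly 5 rows; each row shifts and turns the commanded pose from where the row before left it, along the tool's axes as they then stand; what a row does not reach is not made up. A row lasts 1/10 s, in which the tool goes at most 50 mm and 8.59 degrees, less where a joint would pass 70% of its speed; a pose out of reach is approached as far as the arm can. A call is refused whole if a number of a shift passes 50 or a number of a turn 1, either way. A call with a gripper value outside its range is refused whole. The fingers move at their own pace and stop on an object; "force" is the grip in N (left out, the last holds). Time passes only in rows, so rows that do not move let the fingers close, or fill a call up. It gives the time, the measured TCP pose, the force, the opening and the grip force at its end, in the units of the state.
- observe(): the state, without advancing time (a new reading comes with each control period).
- viewer.snapshot(name): name is "side" or "top" or "wrist"; returns a dict with "img" (384x512x3 uint8, red, green, blue), "K" (3x3 intrinsics, pixels), "position" and "orientation" of the camera in the world. Camera axes: x right, y up, looking along -z (the intrinsics and any distortion apply to the point x, -y, -z); pixel columns grow to the right and rows downward; lengths in m; the calibration is good to about 2 mm. A picture is of the moment at which its call begins. There is no depth.
- env.close_job(): hands the job in; it is judged then, once.
The state is a dict: "t": time; "joint_pos": joint angles; "joint_vel": joint speeds; "joint_torque": joint torques, N m; "ee_pos": TCP position; "orientation": TCP orientation; "force": force on the tool from outside, world axes, zero at the start; "ft_torque": the same for the moment, N m; "opening": finger opening in m; "finger_force": force on a finger pad.
Only numpy, scipy, OpenCV 4.12 (cv2) and the standard library are available. Lean on these libraries where they do the work, as an engineer would, in place of code of your own. Each camera call takes 0.05 s, during which the arm holds its last target. There are 200 camera calls.

## Working session

There is one attempt and no reset: what is moved stays moved. The work goes in short steps, Python scripts to look and compute and a tool call to move; the robot and the scene stay as the last step left them, time stands still between calls to the robot, and variables do not carry over. Pictures are saved under pics/ and viewed, at most 14 in all, crops included, and the job is handed in when it is done.

Besides the shell and the picture viewer there is one more tool, called after "Emit:" as name(argument=value, ...), one argument or row to a line, values as JSON. play_rows: Moves the arm, as the interface text tells. Its arguments: {"type":"object","properties":{"rows":{"type":"array"},"force":{"type":"number"}},"required":["rows"]}

```bash
ls; mkdir -p pics; cat > h.py <<'E'
import numpy as np, cv2
from scipy.spatial.transform import Rotation as R
from bench import observe, viewer, env
def snap(n,save=None):
    s=viewer.snapshot(n)
    if save: cv2.imwrite('pics/'+save,cv2.cvtColor(s['img'],cv2.COLOR_RGB2BGR))
    return s
def ray(s,u,v):
    K=np.array(s['K']); d=np.linalg.inv(K)@np.array([u,v,1.]); d=np.array([d[0],-d[1],-d[2]])
    return np.array(s['position']), R.from_quat(s['orientation']).as_matrix()@d
def plane(s,u,v,z):
    p,d=ray(s,u,v); return p+d*(z-p[2])/d[2]
def proj(s,P):
    c=R.from_quat(s['orientation']).as_matrix().T@(np.asarray(P)-s['position'])
    q=np.array(s['K'])@np.array([c[0],-c[1],-c[2]]); return q[:2]/q[2]
E
python3 - <<'E'
from h import *
for n in ['top','side','wrist']:
    s=snap(n,n+'0.png'); print(n,s.keys(),s['position'],s['orientation'],s['K'])
print(observe())
E
```

```text
pics
top dict_keys(['img', 'K', 'position', 'orientation']) [4.42979640e-01 9.15106650e-04 1.18981923e+00] [-0.02982431  0.02841156  0.71368729 -0.69925228] [[363.06454119   0.         250.45734515]
 [  0.         363.06454119 189.95259116]
 [  0.           0.           1.        ]]
side dict_keys(['img', 'K', 'position', 'orientation']) [ 0.47326379 -1.10822823  0.8836738 ] [ 0.4677224  -0.01168769 -0.02323353  0.8834927 ] [[480.86542849   0.         254.54350332]
 [  0.         480.86542849 198.31017404]
 [  0.           0.           1.        ]]
wrist dict_keys(['img', 'K', 'position', 'orientation']) [0.1020399  0.62039561 0.38377693] [-0.11809065 -0.08688461  0.59139773  0.79294035] [[299.8244148    0.         258.33708819]
 [  0.         299.8244148  189.74642651]
 [  0.           0.           1.        ]]
{'t': 0.15, 'joint_pos': array([ 1.10247938e+00,  5.28228043e-01,  1.43362743e+00,  4.67009342e-06,
        1.18140725e+00, -1.78513362e-01]), 'joint_vel': array([ 3.91611140e-04, -2.43289246e-03, -3.07899578e-03,  3.26027130e-03,
       -6.07468538e-05, -2.00113335e-03]), 'joint_torque': array([ 9.49046553e-04, -4.40431273e+01, -1.76843423e+01,  6.33499422e-02,
        5.53298160e-02, -9.27546944e-05]), 'ee_pos': array([0.17831816, 0.59842437, 0.22180536]), 'orientation': array([ 1.44396081e-01,  9.89519618e-01, -7.91053896e-04, -2.67426131e-04]), 'force': array([ 0.19188691,  0.86794503, -0.20584435]), 'ft_torque': array([-0.02046417,  0.01254513, -0.0064751 ]), 'finger_force': 0.0, 'opening': 0.08671162176440553}
```

View pics/top0.png

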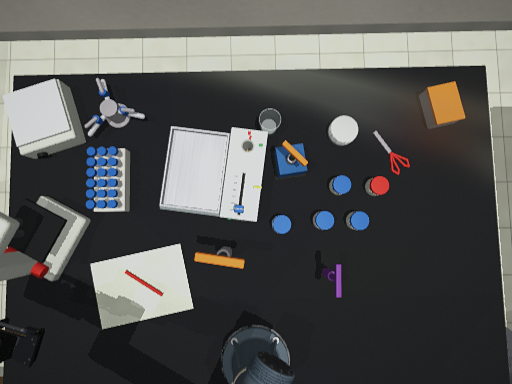

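View pics/side0.png

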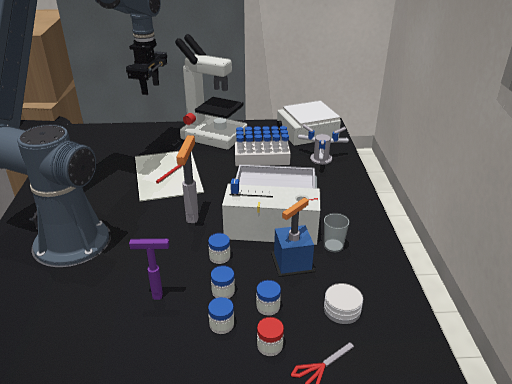

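```bash
cat >> h.py <<'E'
def blobs(img,lo,hi,amin=15):
    m=cv2.inRange(cv2.cvtColor(img,cv2.COLOR_RGB2HSV),lo,hi)
    n,l,st,c=cv2.connectedComponentsWithStats(m)
    return [(c[i].round(1),st[i].tolist(),l==i) for i in range(1,n) if st[i][4]>=amin]
C=dict(blue=((100,120,60),(125,255,255)),red=((0,150,120),(5,255,255)),orange=((8,150,100),(20,255,255)),yellow=((22,120,120),(35,255,255)),green=((40,100,80),(85,255,255)))
E
python3 - <<'E'
from h import *
for n in ['top','side']:
    s=snap(n); np.save(n+'.npy',s,allow_pickle=True)
    for k,c in C.items():
        for b in blobs(s['img'],*c,4):
            u,v=b[0]
            if n=='top' and u<130: continue
            print(n,k,b[0],b[1],plane(s,u,v,.062).round(3)[:2],plane(s,u,v,.12).round(3)[:2],plane(s,u,v,.19).round(3)[:2])
    if n=='top':
        cv2.imwrite('pics/crop.png',cv2.resize(cv2.cvtColor(s['img'],cv2.COLOR_RGB2BGR)[105:255,150:350],None,fx=4,fy=4,interpolation=cv2.INTER_CUBIC))
E
```

```text
top blue [299.4 148.3] [291, 143, 15, 15, 103] [ 0.664 -0.154] [ 0.653 -0.146] [ 0.639 -0.137]
top blue [286.7 163.9] [274, 146, 34, 32, 543] [ 0.616 -0.113] [ 0.607 -0.107] [ 0.596 -0.1  ]
top blue [341.7 184.1] [332, 175, 20, 19, 288] [ 0.549 -0.283] [ 0.543 -0.268] [ 0.537 -0.25 ]
top blue [238.5 206.1] [235, 205, 9, 3, 24] [0.487 0.04 ] [0.484 0.038] [0.482 0.036]
top blue [238.3 210.8] [234, 209, 9, 4, 24] [0.472 0.041] [0.471 0.039] [0.469 0.037]
top blue [324.6 219.8] [315, 210, 20, 20, 296] [ 0.439 -0.225] [ 0.439 -0.214] [ 0.439 -0.2  ]
top blue [359.4 220.3] [350, 211, 20, 20, 301] [ 0.435 -0.333] [ 0.435 -0.316] [ 0.436 -0.295]
top blue [281.8 224. ] [273, 215, 19, 19, 289] [ 0.429 -0.093] [ 0.429 -0.088] [ 0.43  -0.082]
top red [248.8 132.7] [248, 132, 3, 3, 6] [0.718 0.004] [0.703 0.004] [0.686 0.003]
top red [249.8 137.2] [249, 136, 2, 3, 4] [0.703 0.001] [0.69  0.001] [0.674 0.001]
top red [397.6 161.8] [390, 152, 20, 23, 209] [ 0.615 -0.461] [ 0.606 -0.437] [ 0.596 -0.408]
top red [379.5 184.9] [371, 176, 18, 19, 276] [ 0.544 -0.4  ] [ 0.538 -0.38 ] [ 0.532 -0.355]
to
[... 1960 characters left out ...]
 17, 61] [0.258 0.262] [0.274 0.166] [0.292 0.049]
side red [315.8 198.2] [314, 198, 4, 2, 5] [0.721 0.089] [0.704 0.005] [ 0.683 -0.097]
side red [270.  327.2] [257, 317, 27, 21, 438] [ 0.543 -0.402] [ 0.538 -0.452] [ 0.532 -0.512]
side red [269.  339.7] [266, 339, 7, 3, 7] [ 0.538 -0.436] [ 0.534 -0.483] [ 0.528 -0.54 ]
side red [309.6 371.4] [291, 363, 34, 21, 371] [ 0.613 -0.518] [ 0.603 -0.56 ] [ 0.591 -0.61 ]
side orange [185.2 149.8] [177, 136, 18, 29, 307] [0.304 0.42 ] [0.316 0.312] [0.33  0.182]
side orange [294.8 208.3] [282, 198, 26, 22, 228] [0.651 0.04 ] [ 0.638 -0.041] [ 0.623 -0.139]
side yellow [258.  206.5] [257, 202, 3, 10, 21] [0.543 0.055] [ 0.538 -0.027] [ 0.532 -0.126]
```

View pics/crop.png

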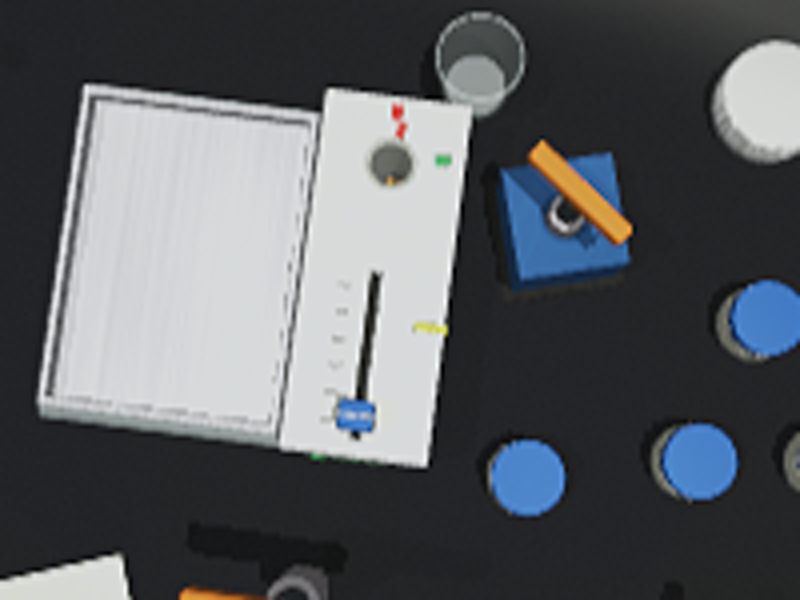

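```bash
python3 - <<'E'
from h import *
s=np.load('top.npy',allow_pickle=True).item(); g=cv2.cvtColor(s['img'],cv2.COLOR_RGB2GRAY)
c0=np.array([[231.1,126.6],[267.6,130.6],[256.4,221.4],[219.4,217.1]],np.float32)
c=cv2.cornerSubPix(g,c0.copy().reshape(-1,1,2),(3,3),(-1,-1),(3,30,.01)).reshape(-1,2); print(c)
m=np.array([[.135,-.045],[.135,-.155],[-.135,-.155],[-.135,-.045]])
def fit(m,w):
    U,S,V=np.linalg.svd((m-m.mean(0)).T@(w-w.mean(0))); D=np.diag([1,np.linalg.det(V.T@U.T)]); r=V.T@D@U.T
    return r,w.mean(0)-r@m.mean(0),np.linalg.norm((m@r.T+w.mean(0)-r@m.mean(0))-w,axis=1)
for cc in (c0,c):
    w=np.array([plane(s,u,v,.12)[:2] for u,v in cc]); r,t,e=fit(m,w); print('shaker',t,np.degrees(np.arctan2(r[1,0],r[0,0])),e)
    print('shaft',r@[.085,-.1]+t,'tray',r@[0,.055]+t)
print('shaft eye',plane(s,247.4,145.2,.12), 'pointer',plane(s,249.8,137.2,.123),'redmark',plane(s,248.8,132.7,.12),'green',plane(s,260.3,144.6,.12))
sm=plane(s,258.1,186.6,.123)[:2]; ft=plane(s,238.4,208.5,.167)[:2]; print('set in shaker',r.T@(sm-t),'fader',r.T@(ft-t))
b=[b for b in blobs(s['img'],*C['orange']) if 280<b[0][0]<310][0]
p=np.argwhere(b[2])[:,::-1].astype(np.float32); print(cv2.minAreaRect(p)); bx=cv2.boxPoints(cv2.minAreaRect(p)); q=np.array([plane(s,u,v,.188)[:2] for u,v in bx]);print(q)
for i in range(4): d=q[(i+1)%4]-q[i]; print(np.linalg.norm(d),np.degrees(np.arctan2(d[1],d[0])))
# stand top corners
st=np.array([[500,170],[612,153],[630,262]])/4+[149.6,104.6]
w=np.array([plane(s,u,v,.09)[:2] for u,v in st]); print(w,(w[0]+w[2])/2)
E
```

```text
[[231.43681  126.587036]
 [267.6      130.6     ]
 [256.15085  221.32646 ]
 [219.65074  216.70203 ]]
shaker [0.5950313 0.1202808] -8.147862545045768 [0.00095348 0.00207619 0.00123061 0.00186696]
shaft [0.66500046 0.00924334] tray [0.60282635 0.17472561]
shaker [0.59564553 0.11998332] -8.300865627585441 [0.00079879 0.00185171 0.00164048 0.00141177]
shaft [0.66531792 0.00875941] tray [0.60358594 0.17440712]
shaft eye [0.66562663 0.00856149 0.12      ] pointer [0.68904883 0.00090452 0.123     ] redmark [0.70349153 0.00362349 0.12      ] green [ 0.66663767 -0.03000224  0.12      ]
set in shaker [-0.03423073 -0.14706013] fader [-0.10665877 -0.09932058]
((294.5000305175781, 153.00001525878906), (31.819805145263672, 6.363961219787598), 45.0)
[[ 0.65291207 -0.08596253]
 [ 0.66542086 -0.09890509]
 [ 0.60052278 -0.15974382]
 [ 0.58814494 -0.1468097 ]]
0.0179994377556482 -45.97639819136875
0.08895567107591956 -136.84912077141703
0.017902590117750104 133.74102075339553
0.08886595975082306 43.21258720190584
[[ 0.66421545 -0.07456631]
 [ 0.6756412  -0.16086647]
 [ 0.59103902 -0.17188237]] [ 0.62762723 -0.12322434]
```

```bash
cat >> h.py <<'E'
def plan(wps,grip=87,start=None,vmax=45,amax=6.0):
    """wps: list of (x,y,z,yawdeg of tool y); prints rows in tool axes"""
    o=observe(); 
    if start is None:
        M=R.from_quat(o['orientation']); p=np.array(o['ee_pos'])
    else:
        p,M=start
    rows=[]
    for x,y,z,yw in wps:
        a=np.radians(yw); Y=np.array([np.cos(a),np.sin(a),0]); Z=np.array([0,0,-1.]); T=R.from_matrix(np.c_[np.cross(Y,Z),Y,Z])
        d=np.array([x,y,z])-p; rv=(M.inv()*T).as_rotvec()
        n=int(np.ceil(max(np.linalg.norm(d)*1000/vmax,np.degrees(np.linalg.norm(rv))/amax-1e-6,1)))
        for i in range(n):
            sh=M.inv().apply((np.array([x,y,z])-p)/(n-i))*1000
            r=(M.inv()*T).as_rotvec()/(n-i); r6=np.degrees(r)/6
            sh=np.round(sh); r6=np.clip(np.round(r6,2),-1,1)
            rows.append([grip,*sh.astype(int).tolist(),*[float(v) for v in r6]])
            p=p+M.apply(sh/1000); M=M*R.from_rotvec(np.radians(r6*6))
    for i in range(0,len(rows),5):
        print(' | '.join(','.join('%g'%v for v in r) for r in rows[i:i+5]))
    print('end',p.round(4),len(rows)); return p,M
def yaw():
    o=observe(); y=R.from_quat(o['orientation']).as_matrix()[:,1]; z=R.from_quat(o['orientation']).as_matrix()[:,2]
    print('t',round(o['t'],2),'p',o['ee_pos'].round(4),'yaw',np.degrees(np.arctan2(y[1],y[0])).round(2),'z',z.round(3),'q',o['joint_pos'].round(2),'open',round(o['opening'],4),'F',o['force'].round(1),'ff',round(o['finger_force'],1))
E
python3 - <<'E'
from h import *
plan([(.18,.6,.35,73.4),(.6275,-.123,.35,-46.5),(.6275,-.123,.25,-46.5)])
E
```

```text
87,0,1,-43,-0,-0,-0 | 87,-1,0,-42,-0,-0,-0 | 87,0,1,-43,-0.01,-0,-0 | 87,-32,-28,0,-0,-0,1 | 87,-35,-25,0,-0,-0,1
87,-37,-21,0,-0,-0,1 | 87,-39,-17,0,-0,-0,1 | 87,-40,-13,0,-0,-0,1 | 87,-42,-9,0,-0,-0,1 | 87,-42,-4,0,-0,-0,1
87,-43,0,0,-0,-0,1 | 87,-42,5,0,-0,-0,1 | 87,-42,9,0,-0,-0,1 | 87,-40,13,0,-0,-0,1 | 87,-39,18,0,-0,-0,1
87,-37,21,0,-0,-0,1 | 87,-34,25,0,-0,-0,1 | 87,-31,29,0,-0,-0,1 | 87,-28,32,0,-0,-0,1 | 87,-25,34,0,-0,-0,1
87,-21,37,0,-0,-0,0.99 | 87,-17,39,0,-0,0,1 | 87,-13,41,0,-0,0,0.99 | 87,0,0,33,-0,0,0 | 87,0,0,33,-0,0,0
87,0,0,34,-0,0,0
end [ 0.6279 -0.1233  0.2499] 26
```

Emit:
play_rows(
  rows=[87, 0, 1, -43, 0, 0, 0, 87, 0, 0, -43, 0, 0, 0, 87, 0, 0, -43, 0, 0, 0, 87, -32, -28, 0, 0, 0, 1, 87, -35, -25, 0, 0, 0, 1],
)

```text
t: 0.75
ee_pos: [0.2246, 0.5278, 0.3534]
orientation: [0.248, 0.969, 0.002, 0.001]
force: [1.1, 0.1, 0.5]
opening: 0.0871
finger_force: 0.0
```

Emit:
play_rows(
  rows=[87, -37, -21, 0, 0, 0, 1, 87, -39, -17, 0, 0, 0, 1, 87, -40, -13, 0, 0, 0, 1, 87, -42, -9, 0, 0, 0, 1, 87, -42, -4, 0, 0, 0, 1],
)

```text
t: 1.25
ee_pos: [0.3361, 0.345, 0.3516]
orientation: [0.491, 0.871, 0.0, 0.0]
force: [0.7, 0.0, 0.3]
opening: 0.0868
finger_force: 0.0
```

Emit:
play_rows(
  rows=[87, -43, 0, 0, 0, 0, 1, 87, -42, 5, 0, 0, 0, 1, 87, -42, 9, 0, 0, 0, 1, 87, -40, 13, 0, 0, 0, 1, 87, -39, 18, 0, 0, 0, 1],
)

```text
t: 1.75
ee_pos: [0.4482, 0.1637, 0.3517]
orientation: [0.7, 0.714, 0.0, 0.0]
force: [-0.4, 0.7, 0.3]
opening: 0.0868
finger_force: 0.0
```

Emit:
play_rows(
  rows=[87, -37, 21, 0, 0, 0, 1, 87, -34, 25, 0, 0, 0, 1, 87, -31, 29, 0, 0, 0, 1, 87, -28, 32, 0, 0, 0, 1, 87, -25, 34, 0, 0, 0, 1],
)

```text
t: 2.25
ee_pos: [0.5597, -0.0166, 0.3515]
orientation: [0.861, 0.509, 0.0, -0.0]
force: [0.8, 0.3, 0.4]
opening: 0.0868
finger_force: 0.0
```

Emit:
play_rows(
  rows=[87, -21, 37, 0, 0, 0, 1, 87, -17, 39, 0, 0, 0, 1, 87, -13, 41, 0, 0, 0, 1, 87, 0, 0, 33, 0, 0, 0, 87, 0, 0, 33, 0, 0, 0],
)

```text
t: 2.75
ee_pos: [0.6278, -0.1259, 0.2852]
orientation: [0.93, 0.369, 0.001, 0.001]
force: [0.0, 1.2, -0.2]
opening: 0.087
finger_force: 0.0
```

```bash
python3 - <<'E'
from h import *
yaw(); s=snap('wrist','w1.png')
for k in ['orange','blue']:
  for b in blobs(s['img'],*C[k],30): print(k,b[0],b[1])
b=max(blobs(s['img'],*C['orange']),key=lambda b:b[1][4]); p=np.argwhere(b[2])[:,::-1].astype(np.float32); r=cv2.minAreaRect(p); print(r)
q=np.array([plane(s,u,v,.19)[:2] for u,v in cv2.boxPoints(r)]); print(q,q.mean(0))
yaw()
E
```

```text
t 2.75 p [ 0.6278 -0.1259  0.2852] yaw -46.74 z [ 0.003 -0.001 -1.   ] q [-0.37  0.49  1.32  0.    1.33  0.44] open 0.087 F [ 0.   1.2 -0.2] ff 0.0
orange [255.3 188.7] [246, 139, 20, 97, 1583]
orange [348.5 320. ] [331, 319, 36, 2, 36]
blue [256.8 160.9] [208, 115, 98, 95, 3680]
blue [ 43.4 176.6] [21, 163, 44, 31, 797]
blue [ 24.3 186.9] [13, 176, 24, 22, 172]
blue [140.3 240. ] [124, 225, 38, 35, 834]
blue [297.8 258.7] [281, 252, 35, 13, 337]
blue [219.6 300.3] [200, 290, 40, 25, 822]
((255.5782928466797, 186.99905395507812), (96.149658203125, 18.11916732788086), 89.30972290039062)
[[ 0.65536122 -0.08708794]
 [ 0.66608855 -0.0982167 ]
 [ 0.60182276 -0.16091002]
 [ 0.59000205 -0.14865574]] [ 0.62831865 -0.1237176 ]
t 2.8 p [ 0.6235 -0.1237  0.2779] yaw -46.7 z [-0.011  0.004 -1.   ] q [-0.37  0.49  1.33 -0.    1.33  0.44] open 0.0868 F [-2.3  1.1 -3.6] ff 0.0
```

Emit:
play_rows(
  rows=[87, 0, 0, 20, 0, 0, 0, 87, 0, 0, 20, 0, 0, 0, 87, 0, 0, 20, 0, 0, 0, 87, 0, 0, 0, 0, 0, 0, 87, 0, 0, 0, 0, 0, 0],
)

```text
t: 3.3
ee_pos: [0.6268, -0.1237, 0.2261]
orientation: [0.929, 0.37, -0.0, -0.0]
force: [-0.4, -0.2, 0.2]
opening: 0.0871
finger_force: 0.0
```

```bash
python3 - <<'E'
from h import *
yaw(); plan([(.628,-.1237,.172,-46.2)],vmax=15)
E
```

```text
t 3.3 p [ 0.6268 -0.1237  0.2261] yaw -46.59 z [-0.  0. -1.] q [-0.37  0.54  1.39  0.    1.21  0.44] open 0.0871 F [-0.4 -0.2  0.2] ff 0.0
87,0,0,14,-0,0,-0.02 | 87,0,0,13,-0,0,-0.02 | 87,0,0,14,-0,0,-0.01 | 87,1,1,13,-0,0,-0.02
end [ 0.6282 -0.1238  0.1721] 4
```

Emit:
play_rows(
  rows=[87, 0, 0, 14, 0, 0, 0, 87, 0, 0, 14, 0, 0, 0, 87, 1, 0, 14, 0, 0, 0, 87, 0, 1, 12, 0, 0, 0, 87, 0, 0, 0, 0, 0, 0],
  force=45,
)

```text
t: 3.8
ee_pos: [0.6266, -0.1234, 0.1688]
orientation: [0.929, 0.37, -0.002, -0.002]
force: [0.6, 0.0, -0.7]
opening: 0.087
finger_force: 0.0
```

Emit:
play_rows(
  rows=[10, 0, 0, 0, 0, 0, 0, 10, 0, 0, 0, 0, 0, 0, 10, 0, 0, 0, 0, 0, 0, 10, 0, 0, 0, 0, 0, 0, 10, 0, 0, 0, 0, 0, 0],
)

```text
t: 4.3
ee_pos: [0.6283, -0.124, 0.172]
orientation: [0.929, 0.37, 0.0, 0.0]
force: [-0.0, 0.3, -0.6]
opening: 0.0546
finger_force: 0.0
```

Emit:
play_rows(
  rows=[10, 0, 0, 0, 0, 0, 0, 10, 0, 0, 0, 0, 0, 0, 10, 0, 0, -10, 0, 0, 0, 10, 0, 0, -20, 0, 0, 0, 10, 0, 0, 0, 0, 0, 0],
)

```text
t: 4.8
ee_pos: [0.6302, -0.1246, 0.2049]
orientation: [0.929, 0.37, 0.003, 0.002]
force: [-0.4, -0.3, 0.3]
opening: 0.0153
finger_force: 0.0
```

```bash
python3 - <<'E'
from h import *
yaw(); s=snap('side')
for b in blobs(s['img'],*C['orange'],30): print(b[0],b[1])
im=cv2.cvtColor(s['img'],cv2.COLOR_RGB2BGR)[100:290,200:400]; cv2.imwrite('pics/s2.png',cv2.resize(im,None,fx=3,fy=3))
E
```

```text
t 4.8 p [ 0.6302 -0.1246  0.2049] yaw -46.6 z [ 0.006 -0.002 -1.   ] q [-0.37  0.57  1.41  0.    1.16  0.44] open 0.0153 F [-0.4 -0.3  0.3] ff 0.0
[185.3 149.8] [177, 136, 18, 29, 314]
[293.9 209.4] [282, 199, 26, 21, 202]
```

View pics/s2.png

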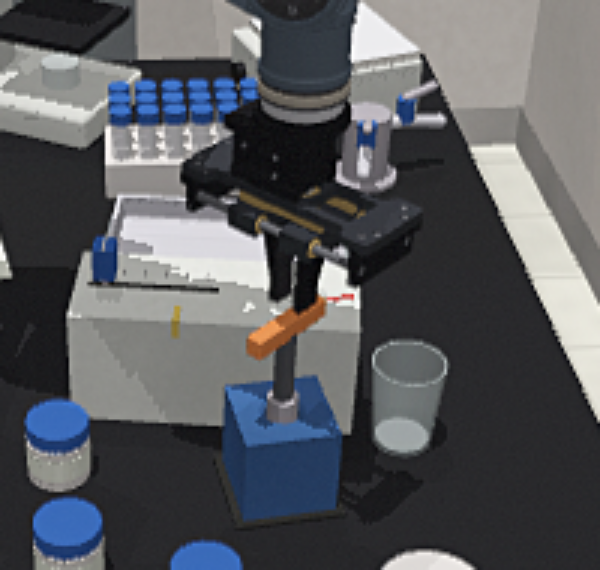

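Fingers hadn't closed when it lifted; the key still stands in its stand (bar at full-frame 294,209). Reopen, go back down and wait longer.

Emit:
play_rows(
  rows=[45, 0, 0, 0, 0, 0, 0, 45, 0, 0, 0, 0, 0, 0, 45, 0, 0, 0, 0, 0, 0, 45, 0, 0, 0, 0, 0, 0, 45, 0, 0, 0, 0, 0, 0],
)

```text
t: 5.35
ee_pos: [0.6279, -0.1238, 0.2011]
orientation: [0.929, 0.37, -0.0, -0.0]
force: [-0.9, 0.4, -0.8]
opening: 0.0424
finger_force: 0.0
```

Emit:
play_rows(
  rows=[45, 0, 0, 10, 0, 0, 0, 45, 0, 0, 10, 0, 0, 0, 45, 0, 0, 10, 0, 0, 0, 45, 0, 0, 0, 0, 0, 0, 5, 0, 0, 0, 0, 0, 0],
)

```text
t: 5.85
ee_pos: [0.6278, -0.1238, 0.1708]
orientation: [0.929, 0.37, -0.001, -0.0]
force: [0.1, -0.2, -0.7]
opening: 0.0417
finger_force: 0.0
```

Emit:
play_rows(
  rows=[5, 0, 0, 0, 0, 0, 0, 5, 0, 0, 0, 0, 0, 0, 5, 0, 0, 0, 0, 0, 0, 5, 0, 0, 0, 0, 0, 0, 5, 0, 0, 0, 0, 0, 0],
)

```text
t: 6.35
ee_pos: [0.6281, -0.1237, 0.172]
orientation: [0.929, 0.37, 0.0, -0.0]
force: [0.2, 0.1, 2.0]
opening: 0.0155
finger_force: 44.9
```

```bash
python3 - <<'E'
from h import *
yaw()
E
```

```text
t 6.35 p [ 0.6281 -0.1237  0.172 ] yaw -46.6 z [ 0.  0. -1.] q [-0.37  0.6   1.44  0.    1.1   0.44] open 0.0155 F [0.2 0.1 2. ] ff 44.9
```

Emit:
play_rows(
  rows=[5, 0, 0, -15, 0, 0, 0, 5, 0, 0, -30, 0, 0, 0, 5, 0, 0, -35, 0, 0, 0, 5, 0, 0, -40, 0, 0, 0, 5, 0, 0, -30, 0, 0, 0],
)

```text
t: 6.85
ee_pos: [0.6282, -0.1239, 0.3233]
orientation: [0.929, 0.37, 0.0, 0.0]
force: [0.3, -0.4, -3.6]
opening: 0.0158
finger_force: 45.0
```

```bash
python3 - <<'E'
from h import *
yaw(); plan([(.6655,.0087,.322,-18)],grip=5,vmax=30)
E
```

```text
t 6.85 p [ 0.6282 -0.1239  0.3233] yaw -46.6 z [ 0.001 -0.    -1.   ] q [-0.37  0.46  1.26 -0.    1.42  0.44] open 0.0158 F [ 0.3 -0.4 -3.6] ff 45.0
5,24,-14,0,0,-0,-0.95 | 5,25,-12,0,0,-0,-0.95 | 5,26,-9,0,0,-0,-0.96 | 5,27,-7,1,0.01,0,-0.95 | 5,27,-4,0,0,-0,-0.96
end [0.6654 0.0092 0.3223] 5
```

Emit:
play_rows(
  rows=[5, 24, -14, 0, 0, 0, -0.95, 5, 25, -12, 0, 0, 0, -0.95, 5, 26, -9, 0, 0, 0, -0.95, 5, 27, -7, 1, 0, 0, -0.95, 5, 27, -4, 0, 0, 0, -0.95],
)

```text
t: 7.35
ee_pos: [0.6648, 0.0104, 0.3193]
orientation: [0.808, 0.589, -0.001, -0.001]
force: [0.3, -0.8, -3.0]
opening: 0.0156
finger_force: 45.0
```

Emit:
play_rows(
  rows=[5, 0, 0, 0, 0, 0, 0, 5, 0, 0, 0, 0, 0, 0, 5, 0, 0, 0, 0, 0, 0, 5, 0, 0, 0, 0, 0, 0, 5, 0, 0, 0, 0, 0, 0],
)

```text
t: 7.85
ee_pos: [0.6651, 0.0082, 0.3205]
orientation: [0.81, 0.586, -0.0, 0.0]
force: [0.1, -0.5, -2.1]
opening: 0.0155
finger_force: 45.0
```

```bash
python3 - <<'E'
from h import *
yaw(); s=snap('side')
print('expected key bottom',proj(s,[.6655,.009,.16]),'mouth',proj(s,[.6655,.0087,.12]))
im=cv2.cvtColor(s['img'],cv2.COLOR_RGB2BGR)[120:240,220:380]; cv2.imwrite('pics/s3.png',cv2.resize(im,None,fx=5,fy=5,interpolation=cv2.INTER_CUBIC))
E
```

```text
t 7.85 p [0.6651 0.0082 0.3205] yaw -18.2 z [-0. -0. -1.] q [-0.16  0.5   1.2  -0.    1.44  0.16] open 0.0155 F [ 0.1 -0.5 -2.1] ff 45.0
expected key bottom [302.95533323 185.90381708] mouth [302.1844493  197.86285779]
```

View pics/s3.png

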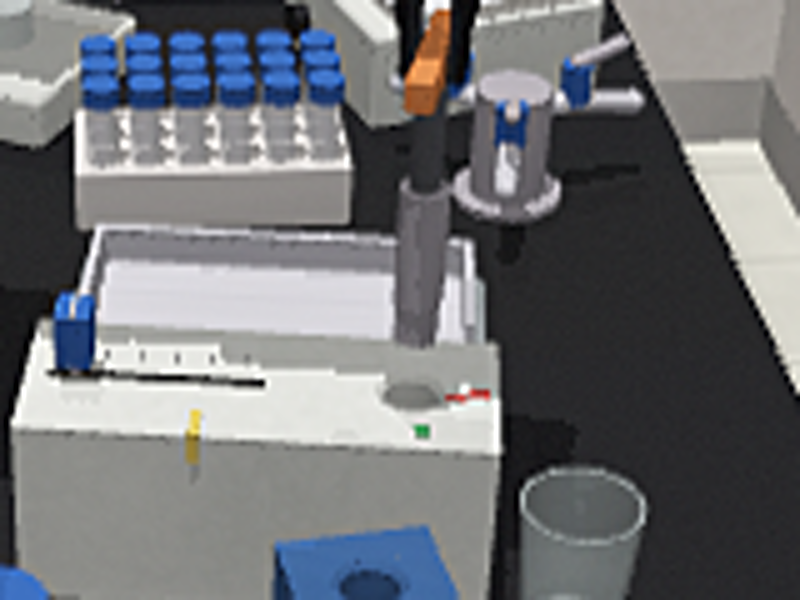

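The key hangs straight over the mouth (tube bottom at 303,189; mouth at 302.6,199). Lower it.

Emit:
play_rows(
  rows=[5, 0, 0, 15, 0, 0, 0, 5, 0, 0, 15, 0, 0, 0, 5, 0, 0, 15, 0, 0, 0, 5, 0, 0, 10, 0, 0, 0, 5, 0, 0, 10, 0, 0, 0],
  force=60,
)

```text
t: 8.4
ee_pos: [0.6654, 0.0089, 0.2551]
orientation: [0.81, 0.587, 0.0, 0.0]
force: [-0.5, 0.2, -2.9]
opening: 0.0157
finger_force: 60.0
```

Emit:
play_rows(
  rows=[5, 0, 0, 10, 0, 0, 0, 5, 0, 0, 10, 0, 0, 0, 5, 0, 0, 10, 0, 0, 0, 5, 0, 0, 10, 0, 0, 0, 5, 0, 0, 0, 0, 0, 0],
)

```text
t: 8.9
ee_pos: [0.6641, 0.0094, 0.2135]
orientation: [0.81, 0.587, -0.001, -0.001]
force: [-1.0, 0.0, -3.0]
opening: 0.0155
finger_force: 60.0
```

Emit:
play_rows(
  rows=[5, 0, 0, 8, 0, 0, 0, 5, 0, 0, 8, 0, 0, 0, 5, 0, 0, 6, 0, 0, 0, 5, 0, 0, 4, 0, 0, 0, 5, 0, 0, 0, 0, 0, 0],
)

```text
t: 9.4
ee_pos: [0.6648, 0.0093, 0.1887]
orientation: [0.81, 0.587, -0.001, -0.001]
force: [-1.1, -0.8, -2.8]
opening: 0.0156
finger_force: 60.0
```

Emit:
play_rows(
  rows=[5, 0, 0, 4, 0, 0, 0, 5, 0, 0, 4, 0, 0, 0, 5, 0, 0, 3, 0, 0, 0, 5, 0, 0, 0, 0, 0, 0, 5, 0, 0, 0, 0, 0, 0],
)

```text
t: 9.9
ee_pos: [0.6653, 0.0092, 0.1785]
orientation: [0.81, 0.587, -0.0, -0.0]
force: [-0.4, -0.2, -2.6]
opening: 0.0156
finger_force: 60.0
```

Emit:
play_rows(
  rows=[5, 0, 0, 2, 0, 0, 0, 5, 0, 0, 0, 0, 0, 0.9, 5, 0, 0, 0, 0, 0, 0.9, 5, 0, 0, 0, 0, 0, 0.9, 5, 0, 0, 0, 0, 0, 0.9],
)

```text
t: 10.4
ee_pos: [0.6651, 0.0095, 0.1765]
orientation: [0.906, 0.423, 0.0, -0.0]
force: [-0.4, 0.0, -3.2]
opening: 0.0156
finger_force: 60.0
```

Emit:
play_rows(
  rows=[5, 0, 0, 0, 0, 0, 0.9, 5, 0, 0, 0, 0, 0, 0.9, 5, 0, 0, 0, 0, 0, 0.9, 5, 0, 0, 0, 0, 0, 0.9, 5, 0, 0, 0, 0, 0, 0.9],
)

```text
t: 10.9
ee_pos: [0.6652, 0.0094, 0.1765]
orientation: [0.98, 0.2, -0.0, -0.0]
force: [-0.4, -0.5, -3.0]
opening: 0.0155
finger_force: 60.0
```

```bash
python3 - <<'E'
from h import *
yaw(); print(observe()['ft_torque'])
E
```

```text
t 10.9 p [0.6652 0.0094 0.1765] yaw -66.9 z [-0.  0. -1.] q [-0.15  0.63  1.37  0.    1.14  1.01] open 0.0155 F [-0.4 -0.5 -3. ] ff 60.0
[0.03090987 0.22377541 0.15867471]
```

Emit:
play_rows(
  rows=[5, 0, 0, 0, 0, 0, 0.9, 5, 0, 0, 0, 0, 0, 0.9, 5, 0, 0, 0, 0, 0, 0.9, 5, 0, 0, 0, 0, 0, 0.9, 5, 0, 0, 0, 0, 0, 0.9],
)

```text
t: 11.4
ee_pos: [0.6652, 0.0093, 0.1766]
orientation: [0.999, -0.034, -0.0, -0.0]
force: [-0.9, 0.3, -2.6]
opening: 0.0157
finger_force: 60.0
```

Emit:
play_rows(
  rows=[5, 0, 0, 0, 0, 0, 0.7, 5, 0, 0, 0, 0, 0, 0.6, 5, 0, 0, 0, 0, 0, 0.4, 5, 0, 0, 0, 0, 0, 0, 5, 0, 0, 0, 0, 0, 0],
)

```text
t: 11.9
ee_pos: [0.6652, 0.0093, 0.1766]
orientation: [0.993, -0.121, -0.0, 0.0]
force: [0.3, -0.4, -3.5]
opening: 0.016
finger_force: 60.0
```

```bash
python3 - <<'E'
from h import *
yaw(); print(observe()['ft_torque'])
E
```

```text
t 11.9 p [0.6652 0.0093 0.1766] yaw -103.84 z [-0.  0. -1.] q [-0.15  0.63  1.37 -0.    1.14  1.66] open 0.016 F [ 0.3 -0.4 -3.5] ff 60.0
[-0.01940509  0.20799465  0.07549324]
```

Emit:
play_rows(
  rows=[5, 0, 0, 0, 0, 0, 0.3, 5, 0, 0, 0, 0, 0, 0.3, 5, 0, 0, 0, 0, 0, 0.3, 5, 0, 0, 0, 0, 0, 0, 5, 0, 0, 0, 0, 0, 0],
)

```text
t: 12.4
ee_pos: [0.6652, 0.0092, 0.1765]
orientation: [0.986, -0.167, -0.0, 0.0]
force: [0.3, 0.8, -3.3]
opening: 0.0158
finger_force: 60.0
```

```bash
python3 - <<'E'
from h import *
yaw(); print(observe()['ft_torque'])
s=snap('side'); 
for k in ('red','green'):
  for b in blobs(s['img'],*C[k],2):
    if 280<b[0][0]<330 and 185<b[0][1]<230: print(k,b[0],b[1][4],plane(s,*b[0],.123))
E
```

```text
t 12.4 p [0.6652 0.0092 0.1765] yaw -109.24 z [-0. -0. -1.] q [-0.15  0.63  1.37 -0.    1.14  1.75] open 0.0158 F [ 0.3  0.8 -3.3] ff 60.0
[-0.04386668  0.24272852  0.11978822]
red [315.8 198.2] 5 [7.02770747e-01 5.79712951e-04 1.23000000e-01]
red [302.7 202.3] 3 [ 0.66323665 -0.01760393  0.123     ]
green [304.  205.5] 6 [ 0.6647247 -0.033185   0.123    ]
```

Emit:
play_rows(
  rows=[5, 0, 0, 0, 0, 0, 0.5, 5, 0, 0, 0, 0, 0, 0.5, 5, 0, 0, 0, 0, 0, 0.3, 5, 0, 0, 0, 0, 0, 0, 5, 0, 0, 0, 0, 0, 0],
)

```text
t: 12.95
ee_pos: [0.6652, 0.0092, 0.1765]
orientation: [0.972, -0.234, -0.0, 0.0]
force: [-1.3, 0.3, -2.7]
opening: 0.0155
finger_force: 60.1
```

```bash
python3 - <<'E'
from h import *
yaw(); print(observe()['ft_torque'])
s=snap('side')
for b in blobs(s['img'],*C['red'],2):
    if 280<b[0][0]<330 and 185<b[0][1]<230: print(b[0],b[1][4],plane(s,*b[0],.123))
w=snap('wrist','w4.png')
E
```

```text
t 12.95 p [0.6652 0.0092 0.1765] yaw -117.02 z [-0. -0. -1.] q [-0.15  0.63  1.37 -0.    1.14  1.89] open 0.0155 F [-1.3  0.3 -2.7] ff 60.1
[-0.02732829  0.34040471  0.3847764 ]
[315.8 198.2] 5 [7.02770747e-01 5.79712951e-04 1.23000000e-01]
[302.7 202.3] 3 [ 0.66323665 -0.01760393  0.123     ]
```

View pics/w4.png

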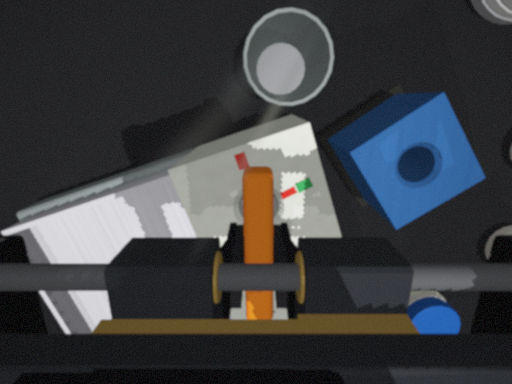

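At the stop: torque rose, pointer (290,193) points at the green mark (305,184). Back off and lift out.

Emit:
play_rows(
  rows=[5, 0, 0, 0, 0, 0, -0.9, 5, 0, 0, 0, 0, 0, -0.9, 5, 0, 0, 0, 0, 0, -0.9, 5, 0, 0, 0, 0, 0, 0, 5, 0, 0, 0, 0, 0, 0],
)

```text
t: 13.55
ee_pos: [0.6654, 0.0092, 0.1766]
orientation: [0.995, -0.096, 0.0, -0.0]
force: [0.7, 1.4, -1.6]
opening: 0.0156
finger_force: 60.0
```

```bash
python3 - <<'E'
from h import *
yaw(); print(observe()['ft_torque'])
E
```

```text
t 13.55 p [0.6654 0.0092 0.1766] yaw -101.04 z [ 0.  0. -1.] q [-0.15  0.63  1.37  0.    1.14  1.61] open 0.0156 F [ 0.7  1.4 -1.6] ff 60.0
[-0.00390517  0.17475759 -0.02125951]
```

Emit:
play_rows(
  rows=[5, 0, 0, -10, 0, 0, 0, 5, 0, 0, -20, 0, 0, 0, 5, 0, 0, -30, 0, 0, 0, 5, 0, 0, -30, 0, 0, 0, 5, 0, 0, -30, 0, 0, 0],
)

```text
t: 14.05
ee_pos: [0.6653, 0.0093, 0.2986]
orientation: [0.995, -0.096, 0.0, -0.0]
force: [0.7, 0.2, -2.6]
opening: 0.0156
finger_force: 60.0
```

Emit:
play_rows(
  rows=[5, 0, 0, -28, 0, 0, 0, 5, 0, 0, 0, 0, 0, 0, 5, 0, 0, 0, 0, 0, 0, 5, 0, 0, 0, 0, 0, 0, 5, 0, 0, 0, 0, 0, 0],
)

```text
t: 14.55
ee_pos: [0.6641, 0.0093, 0.3221]
orientation: [0.995, -0.095, -0.002, -0.0]
force: [-0.0, 0.0, -3.0]
opening: 0.0156
finger_force: 60.0
```

```bash
python3 - <<'E'
from h import *
yaw(); plan([(.628,-.1237,.322,-99)],grip=5,vmax=30)
s=snap('top')
for k in ('red','green'):
  for b in blobs(s['img'],*C[k],2):
    if 235<b[0][0]<275 and 120<b[0][1]<165: print(k,b[0],b[1][4],plane(s,*b[0],.123))
E
```

```text
t 14.55 p [0.6641 0.0093 0.3221] yaw -100.92 z [-0.005  0.001 -1.   ] q [-0.15  0.5   1.2  -0.    1.45  1.61] open 0.0156 F [-0.  0. -3.] ff 60.0
5,-2,27,0,0,0.01,-0.06 | 5,-2,28,0,0,0.01,-0.07 | 5,-3,27,0,0,0.01,-0.06 | 5,-2,28,0,0,0.01,-0.07 | 5,-3,27,0,0,0,-0.06
end [ 0.6282 -0.1234  0.3222] 5
red [256. 145.] 3 [ 0.66507059 -0.01708368  0.123     ]
green [259.5 144.5] 4 [ 0.66636225 -0.02753989  0.123     ]
```

Emit:
play_rows(
  rows=[5, -2, 27, 0, 0, 0, 0, 5, -3, 28, 0, 0, 0, 0, 5, -3, 27, 0, 0, 0, 0, 5, -3, 28, 0, 0, 0, 0, 5, -2, 27, 0, 0, 0, 0],
)

```text
t: 15.1
ee_pos: [0.6258, -0.1237, 0.3233]
orientation: [0.995, -0.095, -0.001, -0.0]
force: [0.5, 0.1, -3.8]
opening: 0.0158
finger_force: 60.0
```

Emit:
play_rows(
  rows=[5, 0, 0, 0, 0, 0, 0, 5, 0, 0, 0, 0, 0, 0, 5, 0, 0, 0, 0, 0, 0, 5, 0, 0, 0, 0, 0, 0, 5, 0, 0, 0, 0, 0, 0],
)

```text
t: 15.6
ee_pos: [0.6268, -0.1218, 0.3244]
orientation: [0.996, -0.094, -0.0, -0.0]
force: [0.0, 0.3, -3.4]
opening: 0.0158
finger_force: 60.0
```

```bash
python3 - <<'E'
from h import *
yaw(); plan([(.628,-.1237,.3,-101)],grip=5,vmax=30)
E
```

```text
t 15.6 p [ 0.6268 -0.1218  0.3244] yaw -100.83 z [-0.  0. -1.] q [-0.37  0.46  1.27  0.    1.42  1.39] open 0.0158 F [ 0.   0.3 -3.4] ff 60.0
5,2,2,24,-0,0,0.03
end [ 0.6284 -0.1242  0.3004] 1
```

Emit:
play_rows(
  rows=[5, 1, 2, 15, 0, 0, 0, 5, 0, 0, 20, 0, 0, 0, 5, 0, 0, 20, 0, 0, 0, 5, 0, 0, 10, 0, 0, 0, 5, 0, 0, 10, 0, 0, 0],
)

```text
t: 16.1
ee_pos: [0.6274, -0.1246, 0.249]
orientation: [0.996, -0.095, 0.0, -0.0]
force: [0.3, -0.3, -2.8]
opening: 0.0157
finger_force: 60.0
```

Emit:
play_rows(
  rows=[5, 0, 0, 12, 0, 0, 0, 5, 0, 0, 14, 0, 0, 0, 5, 0, 0, 14, 0, 0, 0, 5, 0, 0, 14, 0, 0, 0, 5, 0, 0, 10, 0, 0, 0],
)

```text
t: 16.6
ee_pos: [0.6266, -0.1249, 0.1838]
orientation: [0.995, -0.095, -0.001, -0.0]
force: [-0.4, -0.2, -2.4]
opening: 0.0152
finger_force: 60.0
```

Emit:
play_rows(
  rows=[5, 0, 0, 4, 0, 0, 0, 5, 0, 0, 4, 0, 0, 0, 5, 0, 0, 3, 0, 0, 0, 5, 0, 0, 0, 0, 0, 0, 5, 0, 0, 0, 0, 0, 0],
)

```text
t: 17.1
ee_pos: [0.6275, -0.1251, 0.175]
orientation: [0.995, -0.095, 0.0, 0.0]
force: [-0.9, 0.6, -1.9]
opening: 0.0158
finger_force: 60.0
```

```bash
python3 - <<'E'
from h import *
yaw(); print(observe()['ft_torque'])
E
```

```text
t 17.1 p [ 0.6275 -0.1251  0.175 ] yaw -100.9 z [ 0.001 -0.    -1.   ] q [-0.37  0.6   1.44 -0.    1.1   1.39] open 0.0158 F [-0.9  0.6 -1.9] ff 60.0
[-0.03723518  0.15186616 -0.01542226]
```

Down 2–3 mm more, then open and lift.

Emit:
play_rows(
  rows=[5, 0, 0, 2, 0, 0, 0, 5, 0, 0, 1, 0, 0, 0, 5, 0, 0, 0, 0, 0, 0, 30, 0, 0, 0, 0, 0, 0, 30, 0, 0, 0, 0, 0, 0],
)

```text
t: 17.6
ee_pos: [0.6276, -0.1252, 0.1721]
orientation: [0.995, -0.095, 0.001, 0.0]
force: [-0.5, 0.4, 0.2]
opening: 0.0246
finger_force: 0.0
```

Emit:
play_rows(
  rows=[45, 0, 0, 0, 0, 0, 0, 45, 0, 0, 0, 0, 0, 0, 45, 0, 0, 0, 0, 0, 0, 45, 0, 0, -10, 0, 0, 0, 45, 0, 0, -20, 0, 0, 0],
)

```text
t: 18.1
ee_pos: [0.6261, -0.1246, 0.2007]
orientation: [0.995, -0.095, -0.002, -0.001]
force: [-0.1, -0.4, -0.0]
opening: 0.0445
finger_force: 0.0
```

Emit:
play_rows(
  rows=[87, 0, 0, -30, 0, 0, 0, 87, 0, 0, -30, 0, 0, 0, 87, 0, 0, -30, 0, 0, 0, 87, 0, 0, 0, 0, 0, 0, 87, 0, 0, 0, 0, 0, 0],
)

```text
t: 18.6
ee_pos: [0.6275, -0.1251, 0.2929]
orientation: [0.995, -0.095, 0.001, 0.0]
force: [0.6, 0.6, -0.6]
opening: 0.0773
finger_force: 0.0
```

```bash
python3 - <<'E'
from h import *
yaw(); s=snap('side'); t=snap('top'); w=snap('wrist','w5.png')
for n,q in (('s',s),('t',t),('w',w)):
  for b in blobs(q['img'],*C['orange'],30): print(n,b[0],b[1],plane(q,*b[0],.18),plane(q,*b[0],.188))
for b in blobs(t['img'],*C['blue'],100):
  if b[0][0]>250: print('jar',b[0],b[1][4],plane(t,*b[0],.06))
E
```

```text
t 18.6 p [ 0.6275 -0.1251  0.2929] yaw -100.9 z [ 0.002 -0.001 -1.   ] q [-0.37  0.48  1.31 -0.    1.35  1.39] open 0.0773 F [ 0.6  0.6 -0.6] ff 0.0
s [185.3 149.9] [177, 136, 18, 29, 309] [0.32866699 0.19968936 0.18      ] [0.33031089 0.18481977 0.188     ]
s [295.5 208.5] [278, 204, 36, 11, 291] [ 0.62715615 -0.12569373  0.18      ] [ 0.62540656 -0.13686407  0.188     ]
t [445.3 102.5] [426, 81, 39, 44, 1200] [ 0.76441714 -0.55681082  0.18      ] [ 0.76187064 -0.5523924   0.188     ]
t [295.1 154.6] [292, 151, 7, 9, 47] [ 0.62354064 -0.12547073  0.18      ] [ 0.6221102  -0.12446948  0.188     ]
t [214.4 259.2] [194, 252, 43, 15, 388] [0.33748688 0.10504295 0.18      ] [0.33832262 0.10421802 0.188     ]
w [258.6 187.1] [250, 139, 18, 95, 1566] [ 0.62613927 -0.12591151  0.18      ] [ 0.6284692  -0.12635565  0.188     ]
jar [345.7 185.3] 141 [ 0.54475099 -0.29549656  0.06      ]
jar [327.8 220.2] 179 [ 0.43731441 -0.23552259  0.06      ]
jar [359.4 220.3] 301 [ 0.43501827 -0.33334377  0.06      ]
```

View pics/w5.png

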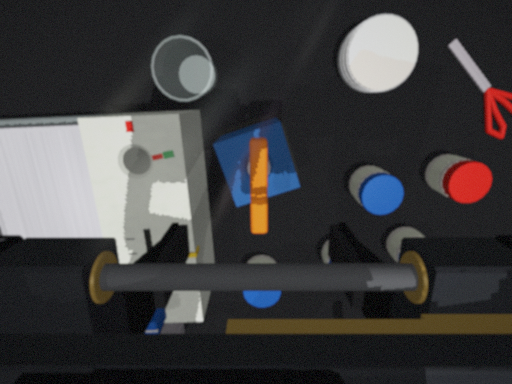

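```bash
python3 - <<'E'
from h import *
plan([(.43,-.094,.22,-8.3)],vmax=30)
E
```

```text
87,-12,0,4,-0,0,-0.96 | 87,-12,-1,4,-0,0,-0.96 | 87,-12,-2,4,-0,0,-0.97 | 87,-12,-3,5,-0,0,-0.96 | 87,-12,-4,4,-0,0,-0.97
87,-11,-6,5,-0,0,-0.96 | 87,-11,-7,4,-0,0,-0.97 | 87,-10,-8,5,-0,0,-0.96 | 87,-9,-9,4,-0,0,-0.97 | 87,-8,-9,5,-0,0,-0.96
87,-7,-10,4,-0.01,0,-0.97 | 87,-6,-11,5,-0,0,-0.96 | 87,-5,-11,4,-0.01,0,-0.97 | 87,-3,-12,5,-0,0,-0.96 | 87,-2,-12,4,-0.01,0,-0.97
87,-1,-13,5,-0,0,-0.96
end [ 0.4298 -0.0935  0.2196] 16
```

Emit:
play_rows(
  rows=[87, -12, 0, 4, 0, 0, -0.97, 87, -12, -1, 4, 0, 0, -0.97, 87, -12, -2, 4, 0, 0, -0.97, 87, -12, -3, 5, 0, 0, -0.97, 87, -12, -4, 4, 0, 0, -0.97],
)

```text
t: 19.25
ee_pos: [0.5653, -0.1154, 0.2687]
orientation: [0.987, 0.16, -0.001, -0.001]
force: [-0.5, -0.1, -0.3]
opening: 0.0871
finger_force: 0.0
```

Emit:
play_rows(
  rows=[87, -11, -6, 5, 0, 0, -0.97, 87, -11, -7, 4, 0, 0, -0.97, 87, -10, -8, 5, 0, 0, -0.97, 87, -9, -9, 4, 0, 0, -0.97, 87, -8, -9, 5, 0, 0, -0.97],
)

```text
t: 19.75
ee_pos: [0.503, -0.1058, 0.2462]
orientation: [0.915, 0.403, -0.001, -0.001]
force: [0.5, -0.7, -0.1]
opening: 0.0868
finger_force: 0.0
```

Emit:
play_rows(
  rows=[87, -7, -10, 4, 0, 0, -0.97, 87, -6, -11, 5, 0, 0, -0.97, 87, -5, -11, 4, 0, 0, -0.97, 87, -4, -18, 7, 0, 0, -0.97, 87, -3, -19, 7, 0, 0, -0.97],
)

```text
t: 20.25
ee_pos: [0.4297, -0.0934, 0.2194]
orientation: [0.785, 0.62, -0.0, -0.001]
force: [-0.4, 0.0, -0.6]
opening: 0.0871
finger_force: 0.0
```

Emit:
play_rows(
  rows=[87, 0, 0, 0, 0, 0, -0.9, 87, 0, 0, 0, 0, 0, 0, 87, 0, 0, 0, 0, 0, 0, 87, 0, 0, 0, 0, 0, 0, 87, 0, 0, 0, 0, 0, 0],
)

```text
t: 20.75
ee_pos: [0.4312, -0.094, 0.2205]
orientation: [0.756, 0.654, 0.0, 0.0]
force: [0.6, -0.4, -0.3]
opening: 0.087
finger_force: 0.0
```

```bash
cat >> h.py <<'E'
def jars(n='top'):
    s=snap(n)
    for b in blobs(s['img'],*C['blue'],100):
        P=plane(s,*b[0],.06)
        if P[1]<.3 : print(n,'jar',b[0],b[1][2:],P[:2].round(4))
E
python3 - <<'E'
from h import *
yaw(); jars('wrist'); jars('side')
plan([(.429,-.094,.022,-8.3)],vmax=40)
E
```

```text
t 20.75 p [ 0.4312 -0.094   0.2205] yaw -8.24 z [ 0. -0. -1.] q [-0.47  0.28  1.88  0.    0.98 -0.32] open 0.087 F [ 0.6 -0.4 -0.3] ff 0.0
wrist jar [286.9   8.8] [16, 23, 280] [0.4815 0.0612]
wrist jar [306.8  13.4] [13, 29, 335] [0.4999 0.0546]
wrist jar [434.2 170. ] [125, 107, 8596] [ 0.6241 -0.118 ]
wrist jar [255.2 172.5] [54, 53, 2226] [ 0.4284 -0.0926]
wrist jar [278.8 258.2] [39, 14, 403] [ 0.4411 -0.2019]
wrist jar [278.5 293. ] [31, 8, 202] [ 0.4347 -0.2505]
wrist jar [356.4 309.9] [24, 27, 324] [ 0.5302 -0.2899]
side jar [293.2 250.3] [40, 49, 1457] [ 0.6242 -0.1464]
side jar [218.6 241.4] [22, 18, 311] [ 0.428  -0.0991]
side jar [222.  275.2] [23, 22, 400] [ 0.4377 -0.2308]
side jar [268.3 290.2] [24, 22, 432] [ 0.5478 -0.2881]
side jar [220.4 308.1] [26, 23, 476] [ 0.4344 -0.3389]
87,0,0,40,0,0,0 | 87,0,-1,40,0,0,0 | 87,0,0,40,0,0,0 | 87,0,-1,39,0,0,0.01 | 87,0,0,40,0,0,0
end [ 0.4292 -0.0936  0.0216] 5
```

Emit:
play_rows(
  rows=[87, 0, -1, 40, 0, 0, 0, 87, 0, -1, 40, 0, 0, 0, 87, 0, 0, 40, 0, 0, 0, 87, 0, 0, 40, 0, 0, 0, 87, 0, 0, 38, 0, 0, 0],
  force=25,
)

```text
t: 21.35
ee_pos: [0.4294, -0.0938, 0.0211]
orientation: [0.756, 0.655, 0.0, 0.001]
force: [-1.0, -1.3, -0.5]
opening: 0.0869
finger_force: 0.0
```

Emit:
play_rows(
  rows=[50, 0, 0, 0, 0, 0, 0, 50, 0, 0, 0, 0, 0, 0, 50, 0, 0, 0, 0, 0, 0, 50, 0, 0, 0, 0, 0, 0, 50, 0, 0, 0, 0, 0, 0],
)

```text
t: 21.85
ee_pos: [0.4298, -0.094, 0.0246]
orientation: [0.756, 0.655, 0.001, 0.002]
force: [-0.5, -0.1, 6.9]
opening: 0.0576
finger_force: 25.0
```

Emit:
play_rows(
  rows=[50, 0, 0, 0, 0, 0, 0, 50, 0, 0, 0, 0, 0, 0, 50, 0, 0, 0, 0, 0, 0, 50, 0, 0, 0, 0, 0, 0, 50, 0, 0, 0, 0, 0, 0],
)

```text
t: 22.35
ee_pos: [0.4298, -0.094, 0.0246]
orientation: [0.756, 0.655, 0.001, 0.002]
force: [-1.2, -0.4, 9.2]
opening: 0.0575
finger_force: 25.0
```

```bash
python3 - <<'E'
from h import *
yaw()
r=R.from_euler('z',-8.3,degrees=True).as_matrix()[:2,:2]
o=np.array([.5955,.1201])
for sx in (1,-1):
  for sy in (1,-1): print(sx,sy,(o+r@[.055*sx,.055+.04*sy]).round(4))
x,y=o+r@[.055,.055+.04]
plan([(.429,-.094,.22,-8.3),(x,y,.22,-8.3),(x,y,.12,-8.3)],grip=50,vmax=40)
E
```

```text
t 22.35 p [ 0.4298 -0.094   0.0246] yaw -8.19 z [ 0.003 -0.002 -1.   ] q [-0.47  0.67  2.04 -0.    0.42 -0.33] open 0.0575 F [-1.2 -0.4  9.2] ff 25.0
1 1 [0.6636 0.2062]
1 -1 [0.6521 0.127 ]
-1 1 [0.5548 0.222 ]
-1 -1 [0.5432 0.1429]
50,0,0,-39,0.01,0,0 | 50,0,0,-39,0.01,0,0 | 50,0,0,-39,0,0,0.01 | 50,0,0,-39,0.01,0.01,0 | 50,0,0,-39,0,0,0.01
50,33,19,0,0,0,-0 | 50,33,19,0,0,0,-0 | 50,33,19,0,0,0,-0 | 50,33,19,0,0,0,-0 | 50,33,19,0,0,0,-0
50,33,19,0,0,0,-0 | 50,33,19,0,0,0,-0 | 50,33,18,0,0,0,-0 | 50,33,19,0,0,0,-0 | 50,34,18,0,0,0,-0
50,0,0,33,0,0,-0 | 50,0,0,33,0,0,-0 | 50,0,0,34,0,0,-0
end [0.6634 0.2066 0.1196] 18
```

Emit:
play_rows(
  rows=[50, 0, 0, -30, 0, 0, 0, 50, 0, 0, -40, 0, 0, 0, 50, 0, 0, -40, 0, 0, 0, 50, 0, 0, -40, 0, 0, 0, 50, 0, 0, -46, 0, 0, 0],
)

```text
t: 22.85
ee_pos: [0.4279, -0.093, 0.2208]
orientation: [0.756, 0.655, 0.0, 0.0]
force: [1.2, -1.3, -1.7]
opening: 0.0575
finger_force: 25.0
```

Emit:
play_rows(
  rows=[50, 33, 19, 0, 0, 0, 0, 50, 33, 19, 0, 0, 0, 0, 50, 33, 19, 0, 0, 0, 0, 50, 33, 19, 0, 0, 0, 0, 50, 33, 19, 0, 0, 0, 0],
)

```text
t: 23.35
ee_pos: [0.5467, 0.0576, 0.2198]
orientation: [0.756, 0.655, 0.0, 0.001]
force: [1.6, -0.3, -1.4]
opening: 0.0576
finger_force: 25.0
```

Emit:
play_rows(
  rows=[50, 33, 19, 0, 0, 0, 0, 50, 33, 19, 0, 0, 0, 0, 50, 33, 19, 0, 0, 0, 0, 50, 33, 18, 0, 0, 0, 0, 50, 33, 18, 0, 0, 0, 0],
)

```text
t: 23.85
ee_pos: [0.6622, 0.2076, 0.2196]
orientation: [0.756, 0.655, 0.0, 0.0]
force: [-0.1, -0.2, -1.5]
opening: 0.0579
finger_force: 25.0
```

Emit:
play_rows(
  rows=[50, 0, 0, 30, 0, 0, 0, 50, 0, 0, 40, 0, 0, 0, 50, 0, 0, 30, 0, 0, 0, 50, 0, 0, 0, 0, 0, 0, 50, 0, 0, 0, 0, 0, 0],
)

```text
t: 24.35
ee_pos: [0.6619, 0.2062, 0.1193]
orientation: [0.756, 0.655, 0.0, -0.0]
force: [0.7, 0.5, -0.3]
opening: 0.0575
finger_force: 25.0
```

```bash
python3 - <<'E'
from h import *
yaw(); plan([(.6636,.2062,.0755,-8.3)],grip=50,vmax=10)
E
```

```text
t 24.35 p [0.6619 0.2062 0.1193] yaw -8.21 z [-0.  0. -1.] q [0.14 0.73 1.33 0.   1.08 0.28] open 0.0575 F [ 0.7  0.5 -0.3] ff 25.0
50,0,0,9,-0,-0,0 | 50,0,0,9,-0,-0,0 | 50,0,1,9,-0,-0,0.01 | 50,0,0,8,-0,-0,0 | 50,0,1,9,-0,-0,0.01
end [0.6639 0.206  0.0753] 5
```

Emit:
play_rows(
  rows=[50, 0, 0, 14, 0, 0, 0, 50, 0, 0, 14, 0, 0, 0, 50, 0, 0, 8, 0, 0, 0, 50, 0, 0, 4, 0, 0, 0, 50, 0, 0, 0, 0, 0, 0],
)

```text
t: 24.85
ee_pos: [0.6615, 0.2061, 0.0776]
orientation: [0.756, 0.655, -0.001, -0.0]
force: [-0.5, -0.6, -1.2]
opening: 0.0571
finger_force: 25.0
```

Emit:
play_rows(
  rows=[50, 0, 0, 3, 0, 0, 0, 50, 0, 0, 2, 0, 0, 0, 50, 0, 0, 0, 0, 0, 0, 50, 0, 0, 0, 0, 0, 0, 50, 0, 0, 0, 0, 0, 0],
)

```text
t: 25.35
ee_pos: [0.6626, 0.2064, 0.0747]
orientation: [0.756, 0.655, 0.001, 0.0]
force: [-1.9, 0.1, 5.4]
opening: 0.0571
finger_force: 25.0
```

Contact with the floor. Release and lift; then re-check the other jars.

Emit:
play_rows(
  rows=[72, 0, 0, 0, 0, 0, 0, 72, 0, 0, 0, 0, 0, 0, 72, 0, 0, 0, 0, 0, 0, 72, 0, 0, 0, 0, 0, 0, 72, 0, 0, -15, 0, 0, 0],
)

```text
t: 25.85
ee_pos: [0.6601, 0.2059, 0.0864]
orientation: [0.756, 0.655, -0.002, -0.002]
force: [0.8, 0.2, 0.0]
opening: 0.0719
finger_force: 0.0
```

Emit:
play_rows(
  rows=[72, 0, 0, -30, 0, 0, 0, 72, 0, 0, -35, 0, 0, 0, 72, 0, 0, -35, 0, 0, 0, 72, 0, 0, -35, 0, 0, 0, 72, 0, 0, 0, 0, 0, 0],
)

```text
t: 26.35
ee_pos: [0.666, 0.207, 0.2316]
orientation: [0.756, 0.655, 0.006, 0.004]
force: [0.5, -0.7, 0.2]
opening: 0.0713
finger_force: 0.0
```

```bash
python3 - <<'E'
from h import *
yaw(); jars('top'); jars('side')
t=snap('wrist')
for b in blobs(t['img'],*C['blue'],300): print('tray?',b[0],b[1][2:],plane(t,*b[0],.11))
plan([(.549,-.283,.22,-8.3)],vmax=40)
E
```

```text
t 26.35 p [0.666  0.207  0.2316] yaw -8.2 z [ 0.014  0.002 -1.   ] q [0.14 0.61 1.24 0.   1.28 0.28] open 0.0713 F [ 0.5 -0.7  0.2] ff 0.0
top jar [183.8 148.4] [14, 18, 198] [0.6721 0.2097]
top jar [289.3 160.7] [34, 35, 700] [ 0.626  -0.1217]
top jar [341.7 184.1] [20, 19, 288] [ 0.5488 -0.2832]
top jar [324.6 219.8] [20, 20, 296] [ 0.4388 -0.2257]
top jar [356.5 228.2] [20, 20, 305] [ 0.4109 -0.3233]
side jar [292.6 167.1] [18, 13, 200] [0.6731 0.2817]
side jar [234.4 185.9] [8, 16, 112] [0.4753 0.1751]
side jar [293.2 250.3] [40, 49, 1457] [ 0.6242 -0.1464]
side jar [222.  275.2] [23, 22, 400] [ 0.4377 -0.2308]
side jar [268.3 290.2] [25, 22, 433] [ 0.5478 -0.2881]
side jar [210.  305.2] [25, 23, 471] [ 0.4105 -0.3287]
tray? [260.1 182.9] [54, 58, 2275] [0.66540364 0.20756214 0.11      ]
87,-38,-3,0,-0,0,0 | 87,-39,-3,0,-0,0,0 | 87,-38,-3,0,-0,0,0 | 87,-39,-3,0,-0,0,0 | 87,-38,-3,0,-0,0,0
87,-39,-3,0,-0,0,0 | 87,-38,-3,1,-0,0,0 | 87,-39,-3,0,-0,0,0 | 87,-38,-4,1,-0,0,0 | 87,-39,-3,0,-0,0,0
87,-38,-4,1,-0,0,0.01 | 87,-39,-3,0,-0,0,0 | 87,-38,-4,1,-0,0,0.01
end [ 0.5487 -0.2827  0.22  ] 13
```

Jar C was knocked to (0.411, -0.323); the first jar stands in place. Go to jar D (0.549, -0.283).

Emit:
play_rows(
  rows=[87, -38, -3, 0, 0, 0, 0, 87, -39, -3, 0, 0, 0, 0, 87, -38, -3, 0, 0, 0, 0, 87, -39, -3, 0, 0, 0, 0, 87, -38, -3, 0, 0, 0, 0],
)

```text
t: 27.0
ee_pos: [0.618, 0.0171, 0.2217]
orientation: [0.756, 0.655, -0.001, -0.002]
force: [-0.1, -0.6, -0.3]
opening: 0.0868
finger_force: 0.0
```

Emit:
play_rows(
  rows=[87, -39, -3, 0, 0, 0, 0, 87, -38, -3, 0, 0, 0, 0, 87, -39, -3, 0, 0, 0, 0, 87, -38, -3, 0, 0, 0, 0, 87, -39, -3, 0, 0, 0, 0],
)

```text
t: 27.5
ee_pos: [0.5758, -0.1714, 0.2217]
orientation: [0.756, 0.655, -0.001, -0.002]
force: [0.6, -0.2, -0.2]
opening: 0.0868
finger_force: 0.0
```

Emit:
play_rows(
  rows=[87, -38, -3, 0, 0, 0, 0, 87, -39, -3, 0, 0, 0, 0, 87, -38, -3, 0, 0, 0, 0, 87, 0, 0, 0, 0, 0, 0, 87, 0, 0, 0, 0, 0, 0],
)

```text
t: 28.0
ee_pos: [0.5509, -0.2833, 0.2218]
orientation: [0.757, 0.654, -0.0, -0.002]
force: [-0.1, 0.1, -0.1]
opening: 0.0869
finger_force: 0.0
```

```bash
python3 - <<'E'
from h import *
yaw(); jars('wrist')
plan([(.549,-.283,.024,-8.3)],vmax=40)
E
```

```text
t 28.0 p [ 0.5509 -0.2833  0.2218] yaw -8.34 z [-0.003  0.003 -1.   ] q [-0.66  0.52  1.44  0.    1.18 -0.51] open 0.0869 F [-0.1  0.1 -0.1] ff 0.0
wrist jar [317.2  26.6] [116, 66, 5128] [ 0.6284 -0.1468]
wrist jar [146.4 136.1] [57, 56, 2444] [ 0.438  -0.2253]
wrist jar [255.6 167.1] [54, 52, 1241] [ 0.5488 -0.2758]
wrist jar [144.4 221.4] [53, 50, 1928] [ 0.4109 -0.3211]
87,0,0,40,-0.01,-0,0 | 87,0,0,40,-0,-0.01,0 | 87,0,-1,39,-0.01,-0,0 | 87,-1,0,40,-0,-0.01,0 | 87,0,-1,39,-0.01,-0,0.01
end [ 0.5488 -0.2826  0.024 ] 5
```

Emit:
play_rows(
  rows=[87, 0, -1, 40, 0, 0, 0, 87, 0, -1, 40, 0, 0, 0, 87, 0, 0, 40, 0, 0, 0, 87, 0, 0, 40, 0, 0, 0, 87, 0, 0, 37, 0, 0, 0],
)

```text
t: 28.55
ee_pos: [0.5499, -0.2803, 0.0246]
orientation: [0.755, 0.656, -0.0, -0.001]
force: [-0.2, -0.6, -0.3]
opening: 0.0868
finger_force: 0.0
```

Emit:
play_rows(
  rows=[50, 0, 0, 0, 0, 0, 0, 50, 0, 0, 0, 0, 0, 0, 50, 0, 0, 0, 0, 0, 0, 50, 0, 0, 0, 0, 0, 0, 50, 0, 0, 0, 0, 0, 0],
)

```text
t: 29.05
ee_pos: [0.5508, -0.2832, 0.0288]
orientation: [0.756, 0.655, 0.0, 0.001]
force: [-1.5, 1.7, 5.9]
opening: 0.0578
finger_force: 25.0
```

Emit:
play_rows(
  rows=[50, 0, 0, 0, 0, 0, 0, 50, 0, 0, 0, 0, 0, 0, 50, 0, 0, 0, 0, 0, 0, 50, 0, 0, 0, 0, 0, 0, 50, 0, 0, 0, 0, 0, 0],
)

```text
t: 29.55
ee_pos: [0.5508, -0.2832, 0.0287]
orientation: [0.756, 0.655, 0.0, 0.001]
force: [-1.2, 0.9, 7.8]
opening: 0.0576
finger_force: 25.0
```

```bash
python3 - <<'E'
from h import *
yaw(); o=observe()['ee_pos']
plan([(o[0],o[1],.28,-8.3),(.5548,.222,.28,-8.3)],grip=50,vmax=45)
E
```

```text
t 29.55 p [ 0.5508 -0.2832  0.0287] yaw -8.2 z [ 0.002 -0.001 -1.   ] q [-0.66  0.78  1.58  0.    0.78 -0.51] open 0.0576 F [-1.2  0.9  7.8] ff 25.0
50,0,0,-42,0,0,0 | 50,0,0,-42,0,0,0 | 50,0,0,-42,0.01,0,0 | 50,0,0,-42,0,0,0.01 | 50,0,0,-42,0.01,0.01,0
50,0,0,-41,0,0,0.01 | 50,42,-6,0,0,0,-0 | 50,42,-6,0,0,0,-0 | 50,42,-6,0,0,0,-0 | 50,42,-6,0,0,0,-0
50,42,-6,0,0,0,-0 | 50,41,-6,0,0,0,-0 | 50,42,-5,0,0,0,-0 | 50,41,-6,0,0,0,-0 | 50,42,-5,0,0,0,-0
50,41,-6,0,0,0,-0 | 50,42,-5,0,0,0,-0 | 50,41,-6,0,0,0,-0
end [0.5546 0.2218 0.2797] 18
```

Emit:
play_rows(
  rows=[50, 0, 0, -35, 0, 0, 0, 50, 0, 0, -42, 0, 0, 0, 50, 0, 0, -42, 0, 0, 0, 50, 0, 0, -42, 0, 0, 0, 50, 0, 0, -42, 0, 0, 0],
)

```text
t: 30.05
ee_pos: [0.5498, -0.2826, 0.2317]
orientation: [0.756, 0.655, 0.0, 0.0]
force: [0.9, -0.4, -1.9]
opening: 0.0576
finger_force: 25.0
```

Emit:
play_rows(
  rows=[50, 0, 0, -48, 0, 0, 0, 50, 42, -6, 0, 0, 0, 0, 50, 42, -6, 0, 0, 0, 0, 50, 42, -6, 0, 0, 0, 0, 50, 42, -6, 0, 0, 0, 0],
)

```text
t: 30.55
ee_pos: [0.5498, -0.1116, 0.2781]
orientation: [0.756, 0.654, 0.0, 0.0]
force: [0.5, -0.1, -1.6]
opening: 0.0573
finger_force: 25.0
```

Emit:
play_rows(
  rows=[50, 42, -6, 0, 0, 0, 0, 50, 41, -6, 0, 0, 0, 0, 50, 42, -5, 0, 0, 0, 0, 50, 41, -6, 0, 0, 0, 0, 50, 42, -5, 0, 0, 0, 0],
)

```text
t: 31.05
ee_pos: [0.5517, 0.0984, 0.278]
orientation: [0.756, 0.655, 0.0, 0.0]
force: [0.6, 0.2, -1.4]
opening: 0.0576
finger_force: 25.0
```

Emit:
play_rows(
  rows=[50, 41, -6, 0, 0, 0, 0, 50, 42, -5, 0, 0, 0, 0, 50, 41, -6, 0, 0, 0, 0, 50, 0, 0, 0, 0, 0, 0, 50, 0, 0, 0, 0, 0, 0],
)

```text
t: 31.55
ee_pos: [0.5526, 0.2226, 0.2776]
orientation: [0.755, 0.656, -0.0, 0.0]
force: [0.5, -0.6, -2.0]
opening: 0.0577
finger_force: 25.0
```

```bash
python3 - <<'E'
from h import *
yaw(); plan([(.5548,.222,.085,-8.3)],grip=50,vmax=40)
E
```

```text
t 31.55 p [0.5526 0.2226 0.2776] yaw -8.07 z [-0.    -0.001 -1.   ] q [ 0.2   0.43  1.44 -0.    1.27  0.34] open 0.0577 F [ 0.5 -0.6 -2. ] ff 25.0
50,0,0,39,0,0,0.01 | 50,0,1,38,0,0,0.01 | 50,0,0,39,0,0,0.01 | 50,0,1,38,0,0,0 | 50,0,0,39,0,0.01,0.01
end [0.5545 0.2222 0.0846] 5
```

Emit:
play_rows(
  rows=[50, 0, 1, 40, 0, 0, 0, 50, 0, 1, 40, 0, 0, 0, 50, 0, 0, 40, 0, 0, 0, 50, 0, 0, 40, 0, 0, 0, 50, 0, 0, 30, 0, 0, 0],
)

```text
t: 32.05
ee_pos: [0.5544, 0.2195, 0.0855]
orientation: [0.757, 0.654, -0.001, -0.0]
force: [-0.4, 0.9, -1.5]
opening: 0.0575
finger_force: 25.0
```

Emit:
play_rows(
  rows=[50, 0, 0, 4, 0, 0, 0, 50, 0, 0, 4, 0, 0, 0, 50, 0, 0, 2, 0, 0, 0, 50, 0, 0, 0, 0, 0, 0, 50, 0, 0, 0, 0, 0, 0],
)

```text
t: 32.55
ee_pos: [0.5562, 0.2218, 0.0791]
orientation: [0.756, 0.655, 0.001, 0.001]
force: [-0.5, -0.4, -1.6]
opening: 0.0573
finger_force: 25.0
```

Emit:
play_rows(
  rows=[50, 0, 0, 2, 0, 0, 0, 50, 0, 0, 0, 0, 0, 0, 50, 0, 0, 0, 0, 0, 0, 72, 0, 0, 0, 0, 0, 0, 72, 0, 0, 0, 0, 0, 0],
)

```text
t: 33.05
ee_pos: [0.556, 0.222, 0.0768]
orientation: [0.756, 0.655, 0.001, 0.001]
force: [0.9, 0.7, 0.1]
opening: 0.0662
finger_force: 0.0
```

Emit:
play_rows(
  rows=[72, 0, 0, 0, 0, 0, 0, 72, 0, 0, 0, 0, 0, 0, 72, 0, 0, -15, 0, 0, 0, 72, 0, 0, -40, 0, 0, 0, 72, 0, 0, -40, 0, 0, 0],
)

```text
t: 33.55
ee_pos: [0.5543, 0.2214, 0.1703]
orientation: [0.756, 0.655, -0.002, -0.001]
force: [1.9, 0.2, -0.5]
opening: 0.0719
finger_force: 0.0
```

Emit:
play_rows(
  rows=[72, 0, 0, -45, 0, 0, 0, 72, 0, 0, 0, 0, 0, 0, 72, 0, 0, 0, 0, 0, 0, 72, 0, 0, 0, 0, 0, 0, 72, 0, 0, 0, 0, 0, 0],
)

```text
t: 34.05
ee_pos: [0.5539, 0.2214, 0.2136]
orientation: [0.756, 0.655, -0.002, -0.001]
force: [-0.1, 0.2, -0.8]
opening: 0.0722
finger_force: 0.0
```

```bash
python3 - <<'E'
from h import *
yaw(); jars('top')
t=snap('wrist')
for b in blobs(t['img'],*C['blue'],300): print('tray?',b[0],b[1][2:],plane(t,*b[0],.11))
plan([(.438,-.2255,.218,-8.3)],vmax=42)
E
```

```text
t 34.05 p [0.5539 0.2214 0.2136] yaw -8.2 z [-0.004 -0.001 -1.   ] q [ 0.19  0.5   1.51 -0.    1.13  0.34] open 0.0722 F [-0.1  0.2 -0.8] ff 0.0
top jar [185.  148.6] [13, 18, 156] [0.6714 0.206 ]
top jar [289.3 160.7] [34, 35, 700] [ 0.626  -0.1217]
top jar [179.7 183.7] [14, 18, 196] [0.5605 0.2232]
top jar [324.6 219.8] [20, 20, 296] [ 0.4388 -0.2257]
top jar [356.5 228.2] [20, 20, 306] [ 0.4109 -0.3233]
tray? [375.8 183.7] [65, 60, 3019] [0.66164818 0.21004387 0.11      ]
tray? [261.2 185.9] [59, 60, 2777] [0.55705681 0.22285053 0.11      ]
87,-42,-5,0,-0,0,0 | 87,-42,-5,0,-0,0,0 | 87,-42,-5,0,-0,0,0 | 87,-42,-5,0,-0,0,0 | 87,-42,-4,0,-0,0,0
87,-41,-5,-1,-0,0,0 | 87,-42,-4,0,-0.01,0,0 | 87,-41,-5,-1,-0,0,0 | 87,-42,-4,0,-0.01,0,0.01 | 87,-41,-5,-1,-0,0.01,0
87,-42,-4,-1,-0.01,0,0.01
end [ 0.4383 -0.2255  0.2185] 11
```

Emit:
play_rows(
  rows=[87, -42, -5, 0, 0, 0, 0, 87, -42, -5, 0, 0, 0, 0, 87, -42, -5, 0, 0, 0, 0, 87, -42, -5, 0, 0, 0, 0, 87, -42, -5, 0, 0, 0, 0],
)

```text
t: 34.65
ee_pos: [0.4996, 0.016, 0.2148]
orientation: [0.756, 0.655, -0.0, -0.001]
force: [0.1, 0.2, 0.3]
opening: 0.0866
finger_force: 0.0
```

Emit:
play_rows(
  rows=[87, -41, -5, 0, 0, 0, 0, 87, -42, -5, 0, 0, 0, 0, 87, -41, -5, 0, 0, 0, 0, 87, -42, -4, 0, 0, 0, 0, 87, -41, -4, 0, 0, 0, 0],
)

```text
t: 35.15
ee_pos: [0.4473, -0.1857, 0.215]
orientation: [0.756, 0.655, -0.0, -0.001]
force: [0.1, -0.8, 0.8]
opening: 0.0871
finger_force: 0.0
```

Emit:
play_rows(
  rows=[87, -42, -4, 0, 0, 0, 0, 87, 0, 0, 0, 0, 0, 0, 87, 0, 0, 0, 0, 0, 0, 87, 0, 0, 0, 0, 0, 0, 87, 0, 0, 0, 0, 0, 0],
)

```text
t: 35.65
ee_pos: [0.4382, -0.2237, 0.2153]
orientation: [0.755, 0.655, 0.0, -0.001]
force: [-0.1, -0.1, -0.3]
opening: 0.087
finger_force: 0.0
```

```bash
python3 - <<'E'
from h import *
yaw(); jars('wrist')
plan([(.4385,-.2255,.024,-8.3)],vmax=40)
E
```

```text
t 35.65 p [ 0.4382 -0.2237  0.2153] yaw -8.1 z [-0.001  0.001 -1.   ] q [-0.7   0.36  1.77  0.    1.02 -0.56] open 0.087 F [-0.1 -0.1 -0.3] ff 0.0
wrist jar [427.7  54.8] [142, 107, 9621] [ 0.6185 -0.1282]
wrist jar [257.2 168.5] [54, 53, 1161] [ 0.4382 -0.2169]
wrist jar [248.1 248.1] [51, 31, 402] [ 0.4141 -0.3101]
87,0,0,38,-0,-0,0.01 | 87,0,0,38,-0,-0,0.01 | 87,-1,0,38,-0,-0,0.01 | 87,0,0,39,-0,-0,0 | 87,-1,1,38,-0.01,-0,0.01
end [ 0.4389 -0.2258  0.0244] 5
```

Emit:
play_rows(
  rows=[87, -1, 0, 40, 0, 0, 0, 87, -1, 0, 40, 0, 0, 0, 87, 0, 0, 40, 0, 0, 0, 87, 0, 0, 40, 0, 0, 0, 87, 0, 0, 31, 0, 0, 0],
)

```text
t: 36.2
ee_pos: [0.4379, -0.2258, 0.0227]
orientation: [0.755, 0.655, -0.0, -0.001]
force: [0.1, 0.3, -0.5]
opening: 0.087
finger_force: 0.0
```

Emit:
play_rows(
  rows=[50, 0, 0, 0, 0, 0, 0, 50, 0, 0, 0, 0, 0, 0, 50, 0, 0, 0, 0, 0, 0, 50, 0, 0, 0, 0, 0, 0, 50, 0, 0, 0, 0, 0, 0],
)

```text
t: 36.7
ee_pos: [0.4386, -0.2277, 0.0262]
orientation: [0.756, 0.655, 0.0, 0.001]
force: [-0.7, 1.2, 6.8]
opening: 0.0574
finger_force: 25.0
```

Emit:
play_rows(
  rows=[50, 0, 0, 0, 0, 0, 0, 50, 0, 0, 0, 0, 0, 0, 50, 0, 0, 0, 0, 0, 0, 50, 0, 0, 0, 0, 0, 0, 50, 0, 0, 0, 0, 0, 0],
)

```text
t: 37.2
ee_pos: [0.4386, -0.2277, 0.0262]
orientation: [0.756, 0.655, 0.0, 0.001]
force: [-0.7, 0.9, 7.2]
opening: 0.0573
finger_force: 25.0
```

```bash
python3 - <<'E'
from h import *
yaw(); o=observe()['ee_pos']
plan([(o[0],o[1],.25,-8.3),(.6521,.127,.25,-8.3)],grip=50,vmax=45)
E
```

```text
t 37.2 p [ 0.4386 -0.2277  0.0262] yaw -8.2 z [ 0.002 -0.002 -1.   ] q [-0.71  0.69  1.9   0.    0.54 -0.56] open 0.0573 F [-0.7  0.9  7.2] ff 25.0
50,0,0,-45,0,0,0 | 50,0,0,-45,0.01,0,0 | 50,0,0,-45,0,0,0.01 | 50,0,0,-44,0.01,0.01,0 | 50,0,0,-45,0,0,0.01
50,38,16,0,0,0,-0 | 50,38,16,0,0,0,-0 | 50,38,16,0,0,0,-0 | 50,38,16,0,0,0,-0 | 50,38,16,0,0,0,-0
50,38,16,0,0,0,-0 | 50,38,16,0,0,0,-0 | 50,39,16,0,0,0,-0 | 50,38,16,0,0,0,-0 | 50,39,16,0,0,0,-0
end [0.6519 0.1275 0.2501] 15
```

Base offset 26 mm → place at TCP ≈ 0.0762.

Emit:
play_rows(
  rows=[50, 0, 0, -40, 0, 0, 0, 50, 0, 0, -46, 0, 0, 0, 50, 0, 0, -46, 0, 0, 0, 50, 0, 0, -46, 0, 0, 0, 50, 0, 0, -46, 0, 0, 0],
)

```text
t: 37.7
ee_pos: [0.4372, -0.2267, 0.2509]
orientation: [0.756, 0.655, 0.0, 0.0]
force: [1.0, -1.7, -2.2]
opening: 0.0575
finger_force: 25.0
```

Emit:
play_rows(
  rows=[50, 38, 16, 0, 0, 0, 0, 50, 38, 16, 0, 0, 0, 0, 50, 38, 16, 0, 0, 0, 0, 50, 38, 16, 0, 0, 0, 0, 50, 38, 16, 0, 0, 0, 0],
)

```text
t: 38.2
ee_pos: [0.5442, -0.049, 0.2489]
orientation: [0.756, 0.655, 0.0, 0.0]
force: [-0.1, -1.3, -1.3]
opening: 0.0572
finger_force: 25.0
```

Emit:
play_rows(
  rows=[50, 38, 16, 0, 0, 0, 0, 50, 38, 16, 0, 0, 0, 0, 50, 39, 16, 0, 0, 0, 0, 50, 38, 16, 0, 0, 0, 0, 50, 39, 16, 0, 0, 0, 0],
)

```text
t: 38.7
ee_pos: [0.6507, 0.1295, 0.2486]
orientation: [0.756, 0.655, -0.0, -0.0]
force: [1.6, -0.8, -2.2]
opening: 0.058
finger_force: 25.0
```

Emit:
play_rows(
  rows=[50, 0, 0, 20, 0, 0, 0, 50, 0, 0, 40, 0, 0, 0, 50, 0, 0, 40, 0, 0, 0, 50, 0, 0, 0, 0, 0, 0, 50, 0, 0, 0, 0, 0, 0],
)

```text
t: 39.2
ee_pos: [0.6503, 0.128, 0.1485]
orientation: [0.756, 0.655, -0.001, -0.001]
force: [0.6, -0.9, -1.7]
opening: 0.0576
finger_force: 25.0
```

```bash
python3 - <<'E'
from h import *
yaw(); plan([(.6521,.127,.0765,-8.3)],grip=50,vmax=20)
E
```

```text
t 39.2 p [0.6503 0.128  0.1485] yaw -8.21 z [-0.002 -0.    -1.   ] q [0.03 0.66 1.4  0.   1.09 0.17] open 0.0576 F [ 0.6 -0.9 -1.7] ff 25.0
50,0,1,18,-0,0,0 | 50,0,0,18,-0.01,0,0 | 50,0,0,18,-0,0,0.01 | 50,-1,1,18,-0.01,0,0
end [0.6521 0.1267 0.0765] 4
```

Emit:
play_rows(
  rows=[50, -1, 1, 20, 0, 0, 0, 50, 0, 0, 20, 0, 0, 0, 50, 0, 0, 20, 0, 0, 0, 50, 0, 0, 8, 0, 0, 0, 50, 0, 0, 0, 0, 0, 0],
)

```text
t: 39.7
ee_pos: [0.6524, 0.1268, 0.0816]
orientation: [0.756, 0.655, 0.001, 0.0]
force: [-0.6, 0.1, -2.2]
opening: 0.0578
finger_force: 25.0
```

Emit:
play_rows(
  rows=[50, 0, 0, 3, 0, 0, 0, 50, 0, 0, 2, 0, 0, 0, 50, 0, 0, 0, 0, 0, 0, 50, 0, 0, 0, 0, 0, 0, 50, 0, 0, 0, 0, 0, 0],
)

```text
t: 40.2
ee_pos: [0.6521, 0.127, 0.0763]
orientation: [0.756, 0.655, 0.0, 0.0]
force: [-1.6, -0.9, 1.4]
opening: 0.0579
finger_force: 25.0
```

Emit:
play_rows(
  rows=[50, 0, 0, 1, 0, 0, 0, 50, 0, 0, 0, 0, 0, 0, 72, 0, 0, 0, 0, 0, 0, 72, 0, 0, 0, 0, 0, 0, 72, 0, 0, 0, 0, 0, 0],
)

```text
t: 40.7
ee_pos: [0.6518, 0.1269, 0.0745]
orientation: [0.756, 0.655, 0.0, 0.0]
force: [-0.1, -0.4, 0.1]
opening: 0.0698
finger_force: 0.0
```

Emit:
play_rows(
  rows=[72, 0, 0, 0, 0, 0, 0, 72, 0, 0, -15, 0, 0, 0, 72, 0, 0, -40, 0, 0, 0, 72, 0, 0, -40, 0, 0, 0, 72, 0, 0, -45, 0, 0, 0],
)

```text
t: 41.2
ee_pos: [0.6511, 0.1269, 0.2162]
orientation: [0.756, 0.655, -0.0, -0.0]
force: [1.0, -0.1, 0.4]
opening: 0.072
finger_force: 0.0
```

```bash
python3 - <<'E'
from h import *
yaw(); jars('top')
t=snap('wrist')
for b in blobs(t['img'],*C['blue'],300): print('tray?',b[0],b[1][2:],plane(t,*b[0],.11))
plan([(.411,-.3235,.218,-8.3)],vmax=42)
E
```

```text
t 41.2 p [0.6511 0.1269 0.2162] yaw -8.21 z [-0.001 -0.    -1.   ] q [ 0.02  0.59  1.33 -0.    1.22  0.17] open 0.072 F [ 1.  -0.1  0.4] ff 0.0
top jar [289.7 160.6] [34, 35, 678] [ 0.6263 -0.1229]
top jar [356.5 228.2] [20, 20, 306] [ 0.4109 -0.3233]
tray? [251.1  96.4] [61, 66, 3164] [0.66360986 0.2082888  0.11      ]
tray? [131.   98.3] [69, 66, 3520] [0.55851454 0.22173951 0.11      ]
tray? [252.9 182.9] [57, 59, 2574] [0.65348747 0.1294589  0.11      ]
87,-37,-14,0,0.01,-0,0 | 87,-37,-14,0,0.01,-0,0 | 87,-37,-14,0,0.01,-0,0 | 87,-37,-14,0,0.01,-0,0 | 87,-37,-14,0,0.01,-0,0
87,-37,-14,0,0.01,-0,0 | 87,-37,-14,0,0.01,-0,0 | 87,-37,-13,0,0.01,-0,0 | 87,-37,-14,0,0.02,-0.01,0 | 87,-37,-13,1,0.01,-0,0
87,-37,-14,1,0.02,-0.01,0.01 | 87,-37,-13,0,0.01,-0,0 | 87,-37,-14,1,0.02,-0.01,0.01
end [ 0.4108 -0.3233  0.2177] 13
```

Emit:
play_rows(
  rows=[87, -37, -14, 0, 0, 0, 0, 87, -37, -14, 0, 0, 0, 0, 87, -37, -14, 0, 0, 0, 0, 87, -37, -14, 0, 0, 0, 0, 87, -37, -14, 0, 0, 0, 0],
)

```text
t: 41.8
ee_pos: [0.555, -0.0473, 0.215]
orientation: [0.756, 0.655, 0.0, 0.0]
force: [-0.0, -0.9, 0.3]
opening: 0.0865
finger_force: 0.0
```

Emit:
play_rows(
  rows=[87, -37, -14, 0, 0, 0, 0, 87, -37, -14, 0, 0, 0, 0, 87, -37, -13, 0, 0, 0, 0, 87, -37, -14, 0, 0, 0, 0, 87, -37, -13, 0, 0, 0, 0],
)

```text
t: 42.3
ee_pos: [0.4612, -0.2208, 0.2151]
orientation: [0.756, 0.655, 0.0, 0.0]
force: [-0.0, -0.2, -0.3]
opening: 0.0867
finger_force: 0.0
```

Emit:
play_rows(
  rows=[87, -37, -14, 0, 0, 0, 0, 87, -37, -13, 0, 0, 0, 0, 87, -37, -14, 0, 0, 0, 0, 87, 0, 0, 0, 0, 0, 0, 87, 0, 0, 0, 0, 0, 0],
)

```text
t: 42.8
ee_pos: [0.4053, -0.324, 0.2147]
orientation: [0.757, 0.654, 0.0, -0.0]
force: [0.6, 0.9, 0.2]
opening: 0.0869
finger_force: 0.0
```

```bash
python3 - <<'E'
from h import *
yaw(); jars('wrist')
plan([(.411,-.3235,.024,-8.3)],vmax=40)
E
```

```text
t 42.8 p [ 0.4053 -0.324   0.2147] yaw -8.35 z [ 0.     0.001 -1.   ] q [-0.89  0.4   1.71  0.    1.04 -0.74] open 0.0869 F [0.6 0.9 0.2] ff 0.0
wrist jar [263.  164.8] [55, 54, 1171] [ 0.4124 -0.314 ]
87,0,1,38,-0,-0,0 | 87,0,1,38,-0,-0,0 | 87,0,1,38,-0,-0,0 | 87,0,1,38,-0,-0,0 | 87,0,1,39,-0,-0.01,0.01
end [ 0.4106 -0.3237  0.0237] 5
```

Emit:
play_rows(
  rows=[87, 0, 3, 38, 0, 0, 0, 87, 0, 2, 38, 0, 0, 0, 87, 0, 0, 38, 0, 0, 0, 87, 0, 0, 38, 0, 0, 0, 87, 0, 0, 39, 0, 0, 0],
)

```text
t: 43.35
ee_pos: [0.4119, -0.3228, 0.0226]
orientation: [0.755, 0.656, 0.0, 0.0]
force: [0.5, -0.2, -1.1]
opening: 0.0872
finger_force: 0.0
```

Emit:
play_rows(
  rows=[50, 0, 0, 0, 0, 0, 0, 50, 0, 0, 0, 0, 0, 0, 50, 0, 0, 0, 0, 0, 0, 50, 0, 0, 0, 0, 0, 0, 50, 0, 0, 0, 0, 0, 0],
)

```text
t: 43.85
ee_pos: [0.4117, -0.3252, 0.0257]
orientation: [0.756, 0.655, -0.0, 0.002]
force: [0.2, 1.8, 6.1]
opening: 0.0576
finger_force: 25.0
```

Emit:
play_rows(
  rows=[50, 0, 0, 0, 0, 0, 0, 50, 0, 0, 0, 0, 0, 0, 50, 0, 0, 0, 0, 0, 0, 50, 0, 0, 0, 0, 0, 0, 50, 0, 0, 0, 0, 0, 0],
)

```text
t: 44.35
ee_pos: [0.4117, -0.3252, 0.0257]
orientation: [0.756, 0.655, 0.0, 0.002]
force: [0.1, 1.4, 7.7]
opening: 0.0569
finger_force: 25.0
```

```bash
python3 - <<'E'
from h import *
yaw(); o=observe()['ee_pos']
plan([(o[0],o[1],.25,-8.3),(.5432,.1429,.25,-8.3)],grip=50,vmax=45)
E
```

```text
t 44.35 p [ 0.4117 -0.3252  0.0257] yaw -8.2 z [ 0.002 -0.003 -1.   ] q [-0.88  0.71  1.83  0.    0.6  -0.74] open 0.0569 F [0.1 1.4 7.7] ff 25.0
50,0,0,-45,0.01,0,0 | 50,0,0,-45,0,0.01,0 | 50,0,0,-45,0.01,0,0.01 | 50,0,0,-45,0,0.01,0 | 50,0,0,-44,0.01,0,0.01
50,44,6,0,-0,0,-0 | 50,44,6,0,-0,0,-0 | 50,44,6,0,-0,0,-0 | 50,44,6,0,-0,0,-0 | 50,44,6,0,-0,0,-0
50,44,5,0,-0,0,-0 | 50,44,6,0,-0,0,-0 | 50,43,5,0,-0,0,-0 | 50,44,6,0,-0,0,-0 | 50,43,5,0,-0,0,-0
50,44,6,0,-0,0,-0
end [0.5435 0.143  0.2496] 16
```

Emit:
play_rows(
  rows=[50, 0, 0, -40, 0, 0, 0, 50, 0, 0, -46, 0, 0, 0, 50, 0, 0, -46, 0, 0, 0, 50, 0, 0, -46, 0, 0, 0, 50, 0, 0, -48, 0, 0, 0],
)

```text
t: 44.85
ee_pos: [0.4102, -0.3237, 0.2521]
orientation: [0.756, 0.655, 0.0, 0.0]
force: [0.6, -1.3, -1.6]
opening: 0.0575
finger_force: 25.0
```

Emit:
play_rows(
  rows=[50, 44, 6, 0, 0, 0, 0, 50, 44, 6, 0, 0, 0, 0, 50, 44, 6, 0, 0, 0, 0, 50, 44, 6, 0, 0, 0, 0, 50, 44, 6, 0, 0, 0, 0],
)

```text
t: 45.35
ee_pos: [0.4716, -0.1091, 0.2504]
orientation: [0.756, 0.654, 0.0, 0.001]
force: [1.2, 0.2, -1.7]
opening: 0.0577
finger_force: 25.0
```

Emit:
play_rows(
  rows=[50, 44, 5, 0, 0, 0, 0, 50, 44, 6, 0, 0, 0, 0, 50, 43, 5, 0, 0, 0, 0, 50, 44, 6, 0, 0, 0, 0, 50, 43, 5, 0, 0, 0, 0],
)

```text
t: 45.85
ee_pos: [0.5296, 0.1028, 0.2504]
orientation: [0.756, 0.655, 0.0, 0.0]
force: [0.8, -0.6, -1.2]
opening: 0.0572
finger_force: 25.0
```

Emit:
play_rows(
  rows=[50, 44, 6, 0, 0, 0, 0, 50, 0, 0, 0, 0, 0, 0, 50, 0, 0, 30, 0, 0, 0, 50, 0, 0, 40, 0, 0, 0, 50, 0, 0, 30, 0, 0, 0],
)

```text
t: 46.35
ee_pos: [0.5408, 0.1431, 0.1486]
orientation: [0.756, 0.655, -0.0, -0.0]
force: [-0.8, 0.0, -1.3]
opening: 0.0574
finger_force: 25.0
```

Emit:
play_rows(
  rows=[50, 0, 0, 0, 0, 0, 0, 50, 0, 0, 0, 0, 0, 0, 50, 0, 0, 0, 0, 0, 0, 50, 0, 0, 0, 0, 0, 0, 50, 0, 0, 0, 0, 0, 0],
)

```text
t: 46.85
ee_pos: [0.5429, 0.1437, 0.1511]
orientation: [0.756, 0.655, 0.001, 0.001]
force: [-0.4, -0.2, -0.9]
opening: 0.0573
finger_force: 25.0
```

```bash
python3 - <<'E'
from h import *
yaw(); plan([(.5432,.1429,.076,-8.3)],grip=50,vmax=20)
E
```

```text
t 46.85 p [0.5429 0.1437 0.1511] yaw -8.21 z [ 0.003  0.    -1.   ] q [ 0.06  0.54  1.66 -0.    0.94  0.2 ] open 0.0573 F [-0.4 -0.2 -0.9] ff 25.0
50,0,0,19,0.01,-0,0 | 50,0,0,19,0.01,-0,0.01 | 50,0,0,19,0,-0,0 | 50,-1,0,18,0.01,-0.01,0.01
end [0.5429 0.1428 0.0761] 4
```

Emit:
play_rows(
  rows=[50, -1, 0, 20, 0, 0, 0, 50, 0, 0, 20, 0, 0, 0, 50, 0, 0, 20, 0, 0, 0, 50, 0, 0, 9, 0, 0, 0, 50, 0, 0, 0, 0, 0, 0],
)

```text
t: 47.35
ee_pos: [0.5412, 0.1427, 0.0799]
orientation: [0.756, 0.655, -0.001, -0.001]
force: [0.4, 0.3, -1.2]
opening: 0.0573
finger_force: 25.0
```

Emit:
play_rows(
  rows=[50, 0, 0, 3, 0, 0, 0, 50, 0, 0, 2, 0, 0, 0, 50, 0, 0, 1, 0, 0, 0, 50, 0, 0, 0, 0, 0, 0, 50, 0, 0, 0, 0, 0, 0],
)

```text
t: 47.85
ee_pos: [0.5425, 0.1429, 0.0757]
orientation: [0.756, 0.655, 0.001, 0.001]
force: [-1.8, -0.0, 6.1]
opening: 0.0576
finger_force: 25.0
```

Emit:
play_rows(
  rows=[72, 0, 0, 0, 0, 0, 0, 72, 0, 0, 0, 0, 0, 0, 72, 0, 0, 0, 0, 0, 0, 72, 0, 0, 0, 0, 0, 0, 72, 0, 0, -15, 0, 0, 0],
)

```text
t: 48.35
ee_pos: [0.5402, 0.1425, 0.0879]
orientation: [0.756, 0.655, -0.002, -0.001]
force: [0.2, 0.9, 0.9]
opening: 0.0718
finger_force: 0.0
```

Emit:
play_rows(
  rows=[72, 0, 0, -45, 0, 0, 0, 72, 0, 0, -45, 0, 0, 0, 72, 0, 0, -45, 0, 0, 0, 72, 0, 0, -20, 0, 0, 0, 72, 0, 0, 0, 0, 0, 0],
)

```text
t: 48.85
ee_pos: [0.5441, 0.143, 0.2483]
orientation: [0.756, 0.655, 0.003, 0.003]
force: [0.2, 0.2, -0.5]
opening: 0.072
finger_force: 0.0
```

```bash
python3 - <<'E'
from h import *
yaw(); s=snap('side','s6.png'); t=snap('wrist','w6.png')
for b in blobs(t['img'],*C['blue'],300): print('tray?',b[0],b[1][2:],plane(t,*b[0],.11))
E
```

```text
t 48.85 p [0.5441 0.143  0.2483] yaw -8.2 z [ 0.008  0.001 -1.   ] q [0.06 0.41 1.57 0.   1.16 0.2 ] open 0.072 F [ 0.2  0.2 -0.5] ff 0.0
tray? [371.6  95.3] [62, 61, 2978] [0.66148202 0.20869573 0.11      ]
tray? [260.8  99. ] [59, 60, 2473] [0.55690507 0.22033325 0.11      ]
tray? [363.9 176. ] [57, 56, 2425] [0.6509869  0.13045265 0.11      ]
tray? [258.  177.1] [53, 55, 2243] [0.54333703 0.1448466  0.11      ]
tray? [206.5 303.7] [24, 29, 518] [0.46172034 0.00189299 0.11      ]
```

View pics/w6.png

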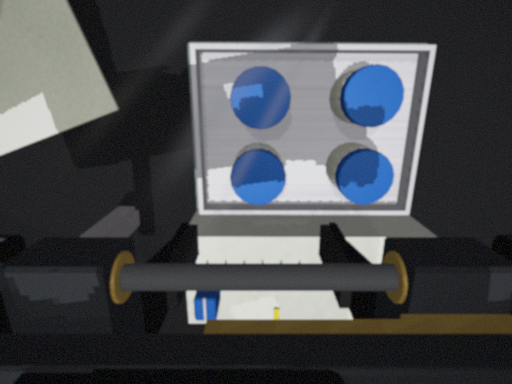

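View pics/s6.png

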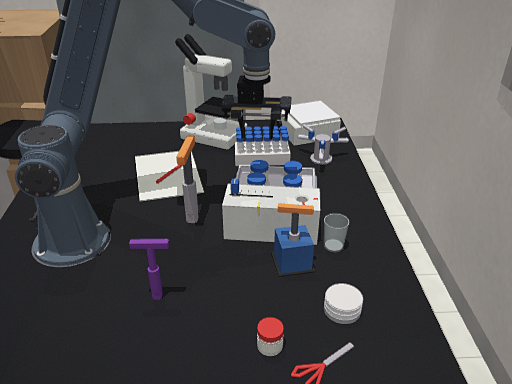

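All four jars stand in the tray (caps at 261,98; 371,95; 258,177; 364,176 in the wrist view), the key upright in its stand. Now the fader.

```bash
python3 - <<'E'
from h import *
r=R.from_euler('z',-8.3,degrees=True).as_matrix()[:2,:2]; o=np.array([.5955,.1201])
f=o+r@[-.1065,-.1]; print(f, o+r@[-.035,-.1])
plan([(f[0],f[1],.225,-8.3),(f[0],f[1],.146,-8.3)],grip=60,vmax=40)
E
```

```text
[0.47567988 0.03652136] [0.54643098 0.02619989]
60,-29,-12,5,-0,0,0 | 60,-28,-13,5,-0,0,0.01 | 60,-29,-12,5,-0,0,0 | 60,-28,-13,4,-0,0,0.01 | 60,0,0,40,-0,0,-0
60,0,0,39,-0,0,-0
end [0.4754 0.037  0.1462] 6
```

Emit:
play_rows(
  rows=[60, -29, -12, 5, 0, 0, 0, 60, -28, -12, 5, 0, 0, 0, 60, -29, -12, 5, 0, 0, 0, 60, -28, -12, 4, 0, 0, 0, 60, 0, 0, 0, 0, 0, 0],
)

```text
t: 49.45
ee_pos: [0.4739, 0.035, 0.2227]
orientation: [0.757, 0.654, -0.003, -0.003]
force: [0.3, 0.2, 0.2]
opening: 0.0602
finger_force: 0.0
```

Emit:
play_rows(
  rows=[50, 0, 0, 0, 0, 0, 0, 50, 0, 0, 0, 0, 0, 0, 50, 0, 0, 0, 0, 0, 0, 50, 0, 0, 0, 0, 0, 0, 50, 0, 0, 0, 0, 0, 0],
)

```text
t: 49.95
ee_pos: [0.4783, 0.0373, 0.2255]
orientation: [0.756, 0.655, 0.0, 0.0]
force: [-0.1, -0.6, 0.0]
opening: 0.0499
finger_force: 0.0
```

```bash
python3 - <<'E'
from h import *
yaw(); plan([(.4757,.0365,.146,-8.3)],grip=50,vmax=20)
t=snap('wrist')
for b in blobs(t['img'],*C['blue'],100):
   if b[0][1]>120: print(b[0],b[1],plane(t,*b[0],.16))
for b in blobs(t['img'],*C['yellow'],5): print('y',b[0],b[1],plane(t,*b[0],.123))
E
```

```text
t 49.95 p [0.4783 0.0373 0.2255] yaw -8.15 z [ 0.  0. -1.] q [-0.16  0.33  1.78  0.    1.03 -0.01] open 0.0499 F [-0.1 -0.6  0. ] ff 0.0
50,0,-1,20,0,-0,0.01 | 50,0,0,20,0,-0,0.01 | 50,-1,-1,20,0,-0,0 | 50,0,0,20,0,-0,0.01
end [0.4762 0.0366 0.1455] 4
[255.2 198.7] [242, 181, 28, 38, 791] [0.476539   0.03989854 0.16      ]
y [329.8 234. ] [326, 223, 8, 23, 118] [ 0.54050265 -0.01811828  0.123     ]
```

Emit:
play_rows(
  rows=[50, 0, -1, 20, 0, 0, 0, 50, 0, -1, 20, 0, 0, 0, 50, 0, 0, 20, 0, 0, 0, 50, 0, 0, 18, 0, 0, 0, 50, 0, 0, 0, 0, 0, 0],
  force=20,
)

```text
t: 50.5
ee_pos: [0.4744, 0.0374, 0.1458]
orientation: [0.756, 0.655, -0.002, -0.002]
force: [-0.0, 0.7, -0.1]
opening: 0.0503
finger_force: 0.0
```

Emit:
play_rows(
  rows=[15, 0, 0, 0, 0, 0, 0, 15, 0, 0, 0, 0, 0, 0, 15, 0, 0, 0, 0, 0, 0, 15, 0, 0, 0, 0, 0, 0, 15, 0, 0, 0, 0, 0, 0],
)

```text
t: 51.0
ee_pos: [0.4763, 0.037, 0.1482]
orientation: [0.756, 0.655, 0.0, 0.0]
force: [-0.6, 0.4, 3.2]
opening: 0.022
finger_force: 20.0
```

Emit:
play_rows(
  rows=[15, 0, 0, 0, 0, 0, 0, 15, 0, 0, 0, 0, 0, 0, 15, 0, 0, 0, 0, 0, 0, 15, 0, 0, 0, 0, 0, 0, 15, 0, 0, 0, 0, 0, 0],
)

```text
t: 51.5
ee_pos: [0.4762, 0.037, 0.1481]
orientation: [0.756, 0.655, 0.0, 0.0]
force: [-1.4, 0.0, 5.7]
opening: 0.022
finger_force: 20.0
```

```bash
python3 - <<'E'
from h import *
yaw(); plan([(.5466,.0265,.147,-8.3)],grip=15,vmax=12)
E
```

```text
t 51.5 p [0.4762 0.037  0.1481] yaw -8.21 z [ 0.001 -0.    -1.   ] q [-0.16  0.45  1.87  0.    0.82 -0.01] open 0.022 F [-1.4  0.   5.7] ff 20.0
15,0,12,0,0,-0,0 | 15,0,12,0,0,-0,0 | 15,0,12,0,0,-0,0 | 15,0,12,0,0,-0,0 | 15,0,12,1,0,-0,0.01
15,0,11,0,0.01,-0,0
end [0.5465 0.0269 0.1472] 6
```

Emit:
play_rows(
  rows=[15, 0, 12, 0, 0, 0, 0, 15, 0, 14, 0, 0, 0, 0, 15, 0, 14, 0, 0, 0, 0, 15, 0, 14, 0, 0, 0, 0, 15, 0, 12, 0, 0, 0, 0],
)

```text
t: 52.0
ee_pos: [0.5418, 0.0273, 0.1482]
orientation: [0.756, 0.655, -0.0, 0.0]
force: [-2.3, 0.3, 5.4]
opening: 0.0214
finger_force: 20.0
```

Emit:
play_rows(
  rows=[15, 0, 5, 0, 0, 0, 0, 15, 0, 0, 0, 0, 0, 0, 15, 0, 0, 0, 0, 0, 0, 15, 0, 0, 0, 0, 0, 0, 15, 0, 0, 0, 0, 0, 0],
)

```text
t: 52.5
ee_pos: [0.5472, 0.0265, 0.1482]
orientation: [0.756, 0.655, 0.001, 0.001]
force: [1.3, -1.9, 5.2]
opening: 0.0219
finger_force: 20.0
```

Emit:
play_rows(
  rows=[40, 0, 0, 0, 0, 0, 0, 40, 0, 0, 0, 0, 0, 0, 40, 0, 0, 0, 0, 0, 0, 40, 0, 0, 0, 0, 0, 0, 40, 0, 0, -15, 0, 0, 0],
)

```text
t: 53.0
ee_pos: [0.5443, 0.0273, 0.1607]
orientation: [0.756, 0.655, -0.002, -0.002]
force: [-0.4, 0.6, 0.5]
opening: 0.0395
finger_force: 0.0
```

Emit:
play_rows(
  rows=[60, 0, 0, -40, 0, 0, 0, 60, 0, 0, -40, 0, 0, 0, 60, 0, 0, 0, 0, 0, 0, 60, 0, 0, 0, 0, 0, 0, 60, 0, 0, 0, 0, 0, 0],
)

```text
t: 53.5
ee_pos: [0.5451, 0.0271, 0.2413]
orientation: [0.756, 0.655, -0.001, -0.001]
force: [1.0, 0.8, 0.4]
opening: 0.0594
finger_force: 0.0
```

```bash
python3 - <<'E'
from h import *
yaw(); r=R.from_euler('z',-8.3,degrees=True).as_matrix()[:2,:2]; o=np.array([.5955,.1201])
for n in ('wrist','side'):
  t=snap(n,n[0]+'7.png')
  for k,z in (('blue',.155),('yellow',.123)):
    for b in blobs(t['img'],*C[k],8):
      P=plane(t,*b[0],z)
      if np.linalg.norm(P[:2]-[.546,.0])<.08: print(n,k,b[0],b[1],P.round(4),(r.T@(P[:2]-o)).round(4))
  # white line on grip / predicted
E
```

```text
t 53.5 p [0.5451 0.0271 0.2413] yaw -8.2 z [-0.003  0.001 -1.   ] q [-0.16  0.4   1.61  0.    1.14 -0.01] open 0.0594 F [1.  0.8 0.4] ff 0.0
wrist blue [261.1 192.6] [248, 176, 27, 36, 707] [0.5478 0.0277 0.155 ] [-0.0339 -0.0983]
wrist blue [302.6 248.6] [295, 237, 15, 26, 228] [ 0.578  -0.0311  0.155 ] [ 0.0045 -0.1522]
wrist yellow [260.4 227.9] [257, 216, 7, 23, 101] [ 0.5406 -0.0194  0.123 ] [-0.0342 -0.1459]
side yellow [258.  206.5] [257, 202, 3, 10, 21] [ 0.538  -0.0312  0.123 ] [-0.0351 -0.158 ]
```

View pics/w7.png

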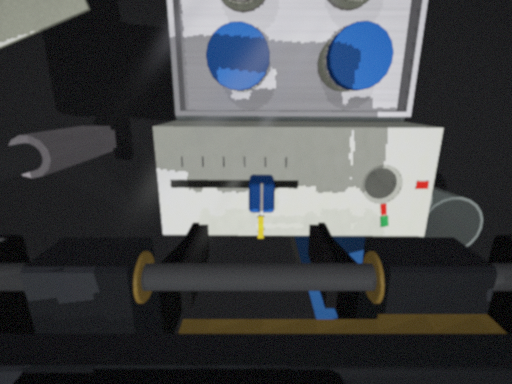

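The fader's white line (261,195) is in line with the yellow mark (261,228), and the pointer is at green. The gripper is clear of everything, so I'm handing in.

```bash
python3 - <<'E'
from h import *
print(env.close_job())
E
```

```text
the job is handed in; nothing more can be done
None
```

I turned the lock to the green mark, stood the key back in its stand, set all four blue-capped jars upright in the tray and slid the fader level with the yellow mark. The job is handed in at about 54 s; no verdict came back, so this rests on my camera checks.

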